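# Put the steel test discs away in the dry box

## Robot

A 6-joint arm with a two-finger parallel gripper is mounted at the origin on a cart in front of the work surface, level with it; the furniture and walls round the work are solid. World frame = base frame: x ahead of the robot, y to its left, z up, the work surface at z = 0. Lengths are in mm, angles in rad, forces in N, time in s.
With the tool pointing down it reaches from about 375 to 975 mm from the base axis. Payload 3.8 kg.
Tool frame: the origin (TCP) lies midway between the tips of the shut fingers; the grasp point (between the pads) lies 19 mm behind it; x points along the fingers, z is the direction in which the jaws open and shut, and the axes are right-handed (so a half turn about x gives the same grasp; the last joint's range is limited). The gripper opens to 85 mm and grips with 20 to 120 N. Pads are 22 mm wide; open, the fingers measure 114 mm over their backs; the gripper's body (76 mm by 85 mm) begins 54 mm behind the grasp point. The pads swing forward as they close: fully open they stand 13 mm farther back than shut.
Start: joints at [-1.346, 0.264, 1.604, -0, 1.274, -0.037], TCP at [174.698, -651.996, 231.28] pointing down, gripper open.
Joint ranges: [-2.63, 2.63], [-0.94, 2.18], [0.31, 2.57], [-1.31, 4.45], [0, 2.66], [-2.55, 2.55]. Speed limits (rad/s): [2.57, 2.57, 3.14, 3.14, 3.14, 3.14].

## Interface

Orientations are given as [roll, pitch, yaw] about the fixed x, y, z axes, in that order (R = Rz(yaw) Ry(pitch) Rx(roll)).
In Python, from cell import sensors, capture, camera_params, robot gives the robot as it stands.
- The arm moves only by the tool send_rows, never from a script. Its argument "rows" is a list of rows, each a list of 7 numbers: the finger opening in cm, from 0 to 8.54, then the shift along the tool's x, y, z in cm, then the turn, a rotation vector about the tool's x, y, z in degrees. A call has 1 to 5 rows; each row is the pose to reach, as a shift and turn from the pose commanded when the call began, along the tool's axes at that moment; what a row does not reach only later rows make up. A row lasts 1/10 s, in which the tool goes at most 50 mm and 8.59 degrees, less where a joint would pass 70% of its speed; a pose out of reach is approached as far as the arm can. A call with a gripper value outside its range is refused whole. The fingers move at their own pace and stop on an object; the grip force is fixed at half the most. Time passes only in rows, so rows that repeat a pose let the fingers close. It gives the time, the measured TCP pose, the force and the opening at its end, in the units of the state.
- sensors.observe(): the state, without advancing time (a new reading comes with each control period).
- capture(name): name is "scene" or "top"; returns the picture (400x640x3 uint8, red, green, blue); there is no depth.
- camera_params(name): a dict with "camera_matrix" (3x3 intrinsics, pixels), "dist_coeffs" ([k1, k2, p1, p2, k3] as OpenCV has them; the pictures are not rectified), "pose" (4x4, takes a point from camera to world coordinates). Camera axes: x right, y up, looking along -z (the intrinsics and any distortion apply to the point x, -y, -z); pixel columns grow to the right and rows downward; lengths in mm; the calibration is good to about 2 mm. A picture is of the moment at which its call begins. camera_params takes no time and is no camera call.
- robot.close_job(): hands the job in, once; it reports no verdict.
The state is a dict: "t": time; "joint_pos": joint angles; "qd": joint speeds; "joint_torque": joint torques, N m; "tcp_pos": TCP position; "orientation": TCP orientation; "ft_force": force on the tool from outside, world axes, zero at the start; "torque": the same for the moment, N m; "width": finger opening in mm.
Only numpy, scipy, OpenCV 4.12 (cv2) and the standard library are available. Lean on these libraries where they do the work, as an engineer would, in place of code of your own. Each camera call takes 0.05 s, during which the arm holds its last target. There are 200 camera calls.

## Task

Put the cleaned steel test discs away in the dry box: first lay every loose disc in the carrier tray where it stands on the bench, then carry the loaded tray level, so that nothing slides out, and set it on the floor of the box, opening the hinged lid when it suits you. Then close the lid fully over the tray and move the dial hygrometer from its wooden stand into the port in the lid, stem fully in and upright. Never tip the tray, and leave the other tools on the bench where they are.

Things in the scene. Friction and masses are not known exactly. Their poses are not given: they have to be found in the camera images.
- disc_1_mid (a point): centre, half-way up, of a plain steel test disc, 35 mm across, 8 mm thick, 55 g, lying flat on the bench; 3 to 5 such discs are there, all alike (an absent one reads None)
- disc_2_mid (a point): centre, half-way up, of a plain steel test disc, 35 mm across, 8 mm thick, 55 g, lying flat on the bench; 3 to 5 such discs are there, all alike (an absent one reads None)
- disc_3_mid (a point): centre, half-way up, of a plain steel test disc, 35 mm across, 8 mm thick, 55 g, lying flat on the bench; 3 to 5 such discs are there, all alike (an absent one reads None)
- disc_4_mid (a point): centre, half-way up, of a plain steel test disc, 35 mm across, 8 mm thick, 55 g, lying flat on the bench; 3 to 5 such discs are there, all alike (an absent one reads None)
- disc_5_mid (a point): centre, half-way up, of a plain steel test disc, 35 mm across, 8 mm thick, 55 g, lying flat on the bench; 3 to 5 such discs are there, all alike (an absent one reads None)
- tray_floor (a point): open carrier tray of sheet steel, 126 mm (its x) by 206 mm (its y) outside, walls 3 mm thick and 18 mm high from its underside, loose, 0.3 kg. This point is the centre of its inner floor (3 mm above its underside), z up. Inner floor 120 by 200 mm; a bridge handle crosses over its middle along its x, so there is an open bay of 120 by about 90 mm at either end (its +y and -y). It stands on the bench at the left
- tray_handle (a point): centre of the tray's handle: a straight bar with a black grip, 12 mm wide (tray's y) and 12 mm high, along the tray's x over its middle; the bar's centre lies 60 mm above the tray's underside, with two thin uprights at the ends of the bar (x = +-61 mm). Free finger space on both sides (tray's +-y)
- box_floor (a point): dry box: open-topped aluminium box fixed to the bench, 170 mm (its x) by 250 mm (its y) outside, 80 mm high without the lid, walls and floor 5 mm (inside 160 by 240 mm). This point is the centre of its inner floor, 5 mm above the bench, z up; its x points away from the robot (to within 0.15 rad), the lid's hinge is at its +x side
- lid (a joint): angle of the box's hinged clear lid, rad: 0 = fully closed and lying on the rim, grows as the front edge swings up and away from the robot, 1.95 = against its stop, leaning back; 1.6 (upright) is open enough. A stiff friction hinge: the lid stays at any angle; about 4 N at the tab moves it. It starts closed or ajar by up to 0.6 rad
- lid_hinge (a point): middle of the lid's hinge line, on the top of the box's rear rim (80 mm above the bench); the line runs along the box's y; this point turns with the lid
- lid_tab (a point): grip point of the black pull tab at the middle of the lid's front edge: the tab stands 40 mm out from the edge, is 36 mm wide along the box's y and 10 mm thick; this point is 26 mm out from the edge, half-way up the tab, 196 mm from the hinge line and, with the lid shut, 85 mm above the bench. Pinched from above across its width, it can pivot between the fingers as the lid swings
- port (a point): mouth centre of the probe port in the lid: a round hole of 9 mm, 16 mm deep, right through, with a 2 mm chamfer, in a black square boss of 40 mm that stands 8 mm above the 8 mm lid. It lies at the middle of the lid front to back and 80 mm towards the box's +y (left); z is the hole's axis, pointing up when the lid is shut (mouth then 96 mm above the bench)
- dial (a point): centre of the round head of the dial hygrometer: steel head 40 mm across and 14 mm high, its white face looking up; below the head a brass collar 18 mm across and 20 mm high, below that a straight stem of 6 mm, 60 mm long with a tapered end, which goes into the port; 0.09 kg, z up. It starts upright in a drilled wooden stand at the right
- collar_foot (a point): centre of the lower face of the hygrometer's collar, on the stem's axis, 27 mm below the centre of the head; this face rests on the boss when the stem is fully in, and on the stand at the start
- stand_mouth (a point): centre of the top of the wooden stand, a fixed block 50 by 50 mm and 66 mm high with a through hole of 10 mm that holds the hygrometer's stem at the start
- measuring_caliper: digital caliper, 101x245x14 mm, lying behind the discs; not part of the job; origin under its middle
- wood_block: hardwood setting block, 117x90x25 mm, lying behind the discs; not part of the job; origin under its middle
- tin: small round tin, 55 mm across, 50 mm high, standing at the front left; not part of the job; origin under its middle

How it is judged:
By the outcome, as a careful person would: the job done as asked, in the order asked, and still so for the second after the job is handed in, with the robot touching nothing.
Of disc_1, disc_2, disc_3, disc_4, disc_5 only 3 to 5 are there at a start; the rules pass over those that are not, and their reading is None.
At some moment in a run one of disc_1, disc_2, disc_3, disc_4, disc_5, tray may be knocked a few centimetres aside while the robot is not near it.
It also fails if it takes over 210 s, if anything falls off the work surface, if the arm or the gripper's body presses on something with over 40 N, if the wrist force passes 120 N, or if a joint passes its speed limit or range.

## Working session

There is one attempt and no reset: what is moved stays moved. The work goes in short steps, Python scripts to look and compute and a tool call to move; the robot and the scene stay as the last step left them, time stands still between calls to the robot, and variables do not carry over. Pictures are saved under pics/ and viewed, about 12 in all and at most 16, crops included, and the job is handed in when it is done.

Besides the shell and the picture viewer there is one more tool, called after "Request:" as name([rows], argument=value, ...), one row to a line, values as JSON. send_rows: Moves the arm, as the interface text tells. Its arguments: {"type":"object","properties":{"rows":{"type":"array"}},"required":["rows"]}

```bash
ls; mkdir -p pics; cat > h.py <<'E'
import numpy as np,cv2
from cell import sensors,capture,camera_params,robot
from scipy.spatial.transform import Rotation as R
def ray(cam,uv):
    p=camera_params(cam);K=np.array(p["camera_matrix"],float);d=np.array(p["dist_coeffs"],float);T=np.array(p["pose"],float)
    n=cv2.undistortPoints(np.array(uv,float).reshape(-1,1,2),K,d).reshape(-1,2)
    v=np.c_[n[:,0],-n[:,1],-np.ones(len(n))]@T[:3,:3].T
    return T[:3,3],v
def plane(cam,uv,z):
    o,v=ray(cam,uv); return o+v*((z-o[2])/v[:,2])[:,None]
def proj(cam,X):
    p=camera_params(cam);K=np.array(p["camera_matrix"],float);d=np.array(p["dist_coeffs"],float);T=np.array(p["pose"],float)
    c=(np.array(X,float).reshape(-1,3)-T[:3,3])@T[:3,:3]
    return cv2.projectPoints(c*[1,-1,-1],np.zeros(3),np.zeros(3),K,d)[0].reshape(-1,2)
def snap(cam,name):
    im=capture(cam)[:,:,::-1].copy();cv2.imwrite('pics/'+name,im);return im
def tool(target_pos=None,rpy=None):
    "shift (cm) in tool axes and rotvec (deg) from measured pose"
    s=sensors.observe();R0=R.from_euler('xyz',s["orientation"])
    if target_pos is not None: print('shift',np.round(R0.inv().apply(np.array(target_pos)-s["tcp_pos"])/10,2))
    if rpy is not None: print('rot',np.round(np.degrees((R0.inv()*R.from_euler('xyz',rpy)).as_rotvec()),2))
E
python3 - <<'E'
from h import *
s=sensors.observe();print(s)
print(R.from_euler('xyz',s["orientation"]).as_matrix().round(3))
for c in("scene","top"):
    im=snap(c,c+'0.png');p=camera_params(c);print(c,np.array(p["pose"]).round(2),np.array(p["camera_matrix"]).round(1).tolist(),p["dist_coeffs"])
E
```

```text
pics
{'t': 0.0, 'joint_pos': array([-1.34590844e+00,  2.64748224e-01,  1.60537541e+00, -1.33962650e-05,
        1.27369961e+00, -3.68718939e-02]), 'qd': array([2.43688355e-05, 1.01076659e-03, 4.64955066e-04, 2.24364325e-03,
       8.28131622e-04, 2.07706519e-03]), 'joint_torque': array([-1.17002801e-03, -5.15113378e+01, -3.67316294e+01, -2.32274679e-04,
        1.30357960e-02, -6.51523635e-06]), 'tcp_pos': array([ 174.5260157 , -651.28994605,  229.96458518]), 'orientation': array([3.11045934, 1.56856569, 1.80142673]), 'ft_force': array([ 0.23854098, -0.31077509,  0.26957234]), 'torque': array([-0.0226718 , -0.0142779 , -0.01190288]), 'width': 85.59718727691317}
[[-0.001  0.966  0.259]
 [ 0.002  0.259 -0.966]
 [-1.     0.    -0.002]]
scene [[ 8.90000e-01  2.00000e-01 -4.00000e-01 -9.34600e+01]
 [-4.50000e-01  3.50000e-01 -8.20000e-01 -1.25692e+03]
 [-2.00000e-02  9.10000e-01  4.10000e-01  7.69430e+02]
 [ 0.00000e+00  0.00000e+00  0.00000e+00  1.00000e+00]] [[492.7, 0.0, 315.4], [0.0, 492.7, 198.0], [0.0, 0.0, 1.0]] [-0.15475559  0.          0.          0.          0.        ]
top [[ 2.00000e-02  9.90000e-01 -1.40000e-01  3.97910e+02]
 [-1.00000e+00  2.00000e-02  3.00000e-02  7.85300e+01]
 [ 3.00000e-02  1.30000e-01  9.90000e-01  1.35954e+03]
 [ 0.00000e+00  0.00000e+00  0.00000e+00  1.00000e+00]] [[405.5, 0.0, 323.7], [0.0, 405.5, 193.8], [0.0, 0.0, 1.0]] [-0.03604709  0.          0.          0.          0.        ]
```

View pics/scene0.png

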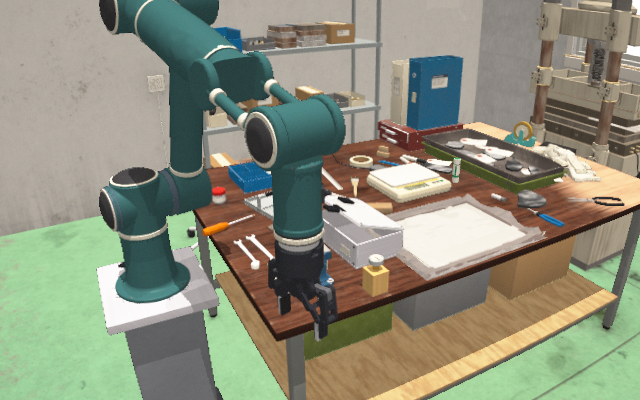

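View pics/top0.png

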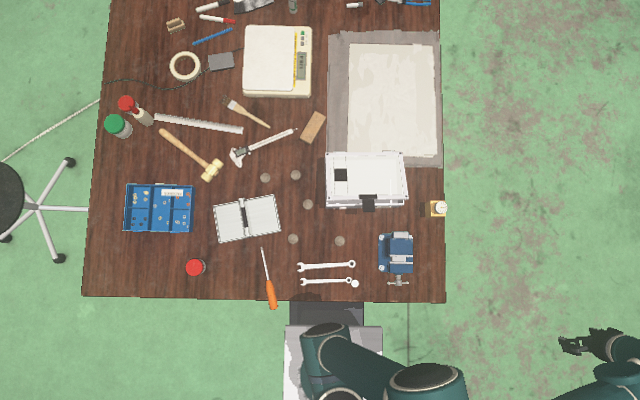

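Scene: the arm hides tray and discs. Top: five discs near (265,177), (295,174), (308,204), (293,239), (340,241); tray at (247,218), box at (367,180) with the tab at (369,203), and dial at (438,209).

```bash
python3 - <<'E'
from h import *
im=cv2.imread('pics/top0.png')
c=cv2.resize(im[140:290,200:460],None,fx=3,fy=3,interpolation=cv2.INTER_CUBIC)
cv2.imwrite('pics/top0c.png',c)
g=im.astype(int)
# discs: greyish low saturation blobs
hsv=cv2.cvtColor(im,cv2.COLOR_BGR2HSV)
m=((hsv[:,:,1]<70)&(hsv[:,:,2]>60)).astype(np.uint8)
n,l,st,ce=cv2.connectedComponentsWithStats(m)
for i in range(1,n):
    x,y,w,h,a=st[i]
    if 200<ce[i][0]<460 and 130<ce[i][1]<300 and a>25: print(st[i],ce[i].round(1),plane('top',[ce[i]],8)[0].round(0))
E
```

```text
[     0      0    640    400 168195] [354.3 216.2] [509. -63.   8.]
[229 128  69  40 559] [255.  146.8] [738. 278.   8.]
[206 161  14  16  85] [212.8 168. ] [662. 417.   8.]
[290 170  12  11 100] [295.4 174.8] [645. 138.   8.]
[260 173  10  10  84] [264.7 177.6] [633. 241.   8.]
[ 212  194   70   50 2532] [246.2 218.2] [495. 297.   8.]
[302 199  11  11  94] [307.2 204. ] [547.  95.   8.]
[419 202   5  14  37] [420.9 207.5] [ 544. -289.    8.]
[378 231  35  43 580] [395.  247.5] [ 408. -200.    8.]
[288 234  11  10  89] [292.6 238.5] [431. 141.   8.]
[334 236  11  10  87] [339.1 240.6] [427. -13.   8.]
[260 246  10  34  95] [264.3 262.8] [350. 231.   8.]
[196 258  10  17  38] [202.7 265.4] [337. 432.   8.]
[297 260  59  13 347] [324.7 265.2] [346.  33.   8.]
[378 265   7   8  39] [381.4 268. ] [ 340. -155.    8.]
[387 274  22  12 111] [397.6 280.7] [ 299. -209.    8.]
[300 277  59  11 311] [329.8 281.2] [294.  15.   8.]
```

View pics/top0c.png

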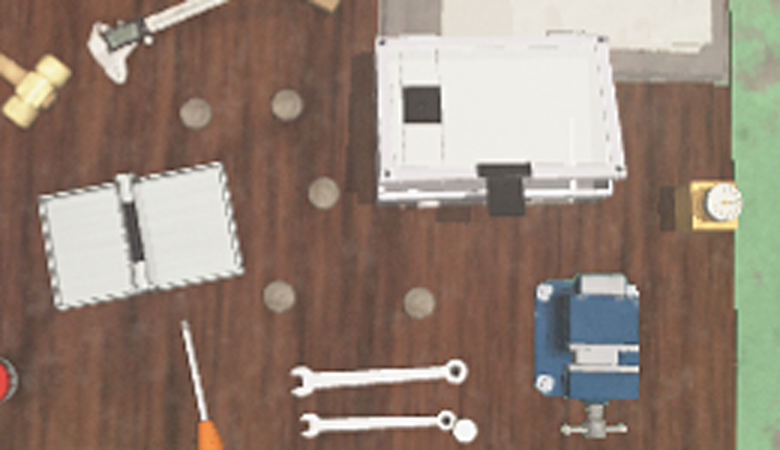

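The crop confirms five discs, the tray turned by about 10° with its black grip at crop (132,232), the lid only slightly ajar with its port boss at (421,104), and the dial at (722,202).

```bash
cat > m.py <<'E'
from h import *
def discs(im):
    hsv=cv2.cvtColor(im,cv2.COLOR_BGR2HSV)
    m=((hsv[:,:,1]<70)&(hsv[:,:,2]>60)).astype(np.uint8)
    n,l,st,ce=cv2.connectedComponentsWithStats(m)
    return [plane('top',[ce[i]],8)[0].round(0)[:2] for i in range(1,n) if 60<st[i][4]<130 and max(st[i][2:4])<=13 and 250<ce[i][0]<370 and 140<ce[i][1]<250]
def tray(im):
    hsv=cv2.cvtColor(im,cv2.COLOR_BGR2HSV)
    m=((hsv[:,:,1]<60)&(hsv[:,:,2]>100)).astype(np.uint8)
    n,l,st,ce=cv2.connectedComponentsWithStats(m)
    k=[i for i in range(1,n) if 1800<st[i][4]<3200 and st[i][0]<300 and st[i][1]>150][0]
    c=cv2.findContours((l==k).astype(np.uint8),cv2.RETR_EXTERNAL,cv2.CHAIN_APPROX_NONE)[0][0]
    P=plane('top',c.reshape(-1,2),18)[:,:2]
    (cx,cy),(w,h),a=cv2.minAreaRect(P.astype(np.float32))
    x,y,w_,h_=st[k][:4]
    roi=np.zeros(m.shape,bool);roi[y+8:y+h_-8,x+20:x+w_-20]=1
    b=np.argwhere(roi&(hsv[:,:,2]<70))[:,::-1]
    g=plane('top',b,66)
    return np.round([cx,cy,w,h,a],1),g.mean(0).round(1),len(b),b.mean(0)
E
python3 - <<'E'
from m import *
im=cv2.imread('pics/top0.png')
print(discs(im),tray(im))
hsv=cv2.cvtColor(im,cv2.COLOR_BGR2HSV)
m=(hsv[:,:,2]<60).astype(np.uint8); m[:, :320]=0;m[:,412:]=0;m[:150]=0;m[215:]=0
n,l,st,ce=cv2.connectedComponentsWithStats(m)
for i in range(1,n):
    if st[i][4]>20: print(st[i],ce[i].round(1),plane('top',[ce[i]],90)[0].round(1))
# dial white face
m=((hsv[:,:,1]<40)&(hsv[:,:,2]>150)).astype(np.uint8);m[:,:428]=0;m[:,452:]=0;m[:195]=0;m[222:]=0
n,l,st,ce=cv2.connectedComponentsWithStats(m)
for i in range(1,n): print('dial',st[i],ce[i].round(1),plane('top',[ce[i]],100)[0].round(1))
s=sensors.observe();print(s['tcp_pos'],s['t'])
E
```

```text
[array([645., 138.]), array([633., 241.]), array([547.,  95.]), array([431., 141.]), array([427., -13.])] (array([497.4, 295.3, 136. , 210.2,  12.6]), array([503.8, 291.9,  66. ]), 4, array([245., 214.]))
dial [436 201  12  13 115] [441.1 207. ] [ 536.9 -328.6  100. ]
[ 174.57317653 -651.36795561  230.0799939 ] 0.1
```

```bash
python3 - <<'E'
from m import *
px=lambda L:np.array(L,float)/3+[200-1/3,140-1/3]
P=plane('top',px([(40,197),(220,163),(243,272),(60,308)]),18)[:,:2]
print(P.round(0),P.mean(0))
for a,b in((1,0),(2,3)):
    d=P[b]-P[a];print('ty yaw',np.degrees(np.arctan2(-d[0],d[1])),np.hypot(*d))
for a,b in((3,0),(2,1)):
    d=P[b]-P[a];print('tx yaw',np.degrees(np.arctan2(d[1],d[0])),np.hypot(*d))
g=plane('top',px([(132,232),(123,180),(139,289)]),66);print('grip',g.round(0))
print('box rear/front lid corners',plane('top',px([(378,40),(606,38),(623,178),(380,174)]),88).round(0))
print('tab base/end',plane('top',px([(504,170),(506,213)]),90).round(0))
print('boss',plane('top',px([(421,104)]),96).round(0))
s=sensors.observe()
yaw=np.radians(10.5); jz=np.array([np.sin(yaw),-np.cos(yaw),0]);x=np.array([0,0,-1.]);y=np.cross(jz,x)
M=np.c_[x,y,jz];rpy=R.from_matrix(M).as_euler('xyz');print(rpy)
tool([427,-13,120],rpy)
E
```

```text
[[534. 407.]
 [577. 210.]
 [456. 180.]
 [413. 378.]] [494.92761024 293.81264654]
ty yaw 12.222994581846558 201.3325205927294
ty yaw 12.440457614010002 202.63906136137408
tx yaw 13.231937667623152 124.33990438084395
tx yaw 13.843109651636539 123.60093219905744
grip [[494. 296.  66.]
 [549. 308.  66.]
 [434. 286.  66.]]
box rear/front lid corners [[ 704.   39.   88.]
 [ 713. -207.   88.]
 [ 561. -224.   88.]
 [ 560.   34.   88.]]
tab base/end [[567. -96.  90.]
 [521. -99.  90.]]
boss [[634.  -7.  96.]]
[1.38753676 1.57079633 0.        ]
shift [ 11.12  40.9  -55.11]
rot [ 4.5  -0.12 -0.  ]<sys>:0: UserWarning: Gimbal lock detected. Setting third angle to zero since it is not possible to uniquely determine all angles.
```

Request:
send_rows([
  [6,0,13.6,-18.4,0,0,0],
  [6,0,13.6,-18.4,0,0,0],
  [6,0,13.6,-18.4,0,0,0],
  [6,0,13.6,-18.4,0,0,0],
  [6,0,13.6,-18.4,0,0,0],
])

```text
t: 0.6
tcp_pos: [258.9, -435.4, 230.5]
orientation: [2.987, 1.568, 1.679]
ft_force: [0.0, -0.7, 0.7]
width: 59.8
```

Request:
send_rows([
  [6,0,13.6,-18.4,0,0,0],
  [6,0,13.6,-18.4,0,0,0],
  [6,0,13.6,-18.4,0,0,0],
  [6,0,13.6,-18.4,0,0,0],
  [6,0,13.6,-18.4,0,0,0],
])

```text
t: 1.1
tcp_pos: [342.3, -223.0, 230.9]
orientation: [2.841, 1.57, 1.534]
ft_force: [-0.1, 0.1, -0.8]
width: 59.6
```

Request:
send_rows([
  [6,0,13.6,-18.4,2.5,0,0],
  [6,0,13.6,-18.4,2.5,0,0],
  [6,0,13.6,-18.4,2.5,0,0],
  [6,0,13.6,-18.4,2.5,0,0],
  [6,0,13.6,-18.4,2.5,0,0],
])

```text
t: 1.6
tcp_pos: [426.2, -10.1, 231.1]
orientation: [2.784, 1.57, 1.433]
ft_force: [-0.7, -0.1, -0.4]
width: 60.1
```

Request:
send_rows([
  [6,5,0.1,0.3,0,0,0],
  [6,10,0.1,0.3,0,0,0],
  [6,15,0.1,0.3,0,0,0],
  [6,19.5,0.1,0.3,0,0,0],
  [6,22.5,0.1,0.3,0,0,0],
])

```text
t: 2.1
tcp_pos: [424.6, -15.5, 2.9]
orientation: [-1.882, 1.566, 3.049]
ft_force: [-0.3, 0.4, 0.7]
width: 60.2
```

Request:
send_rows([
  [6,0.4,0,0,0,0,0],
  [3,0.4,0,0,0,0,0],
  [3,0.4,0,0,0,0,0],
  [3,0.4,0,0,0,0,0],
  [3,0.4,0,0,0,0,0],
])

```text
t: 2.6
tcp_pos: [429.6, -16.1, 4.1]
orientation: [1.26, 1.567, -0.093]
ft_force: [0.2, 0.1, 3.3]
width: 30.8
```

```bash
python3 - <<'E'
from m import *
s=sensors.observe();print(s['tcp_pos'],s['width'],s['ft_force'])
im=snap('scene','s1.png');u=proj('scene',s['tcp_pos'])[0];print(u)
x,y=u.astype(int);a=im[max(0,y-75):y+75,max(0,x-100):x+100];cv2.imwrite('pics/s1c.png',cv2.resize(a,None,fx=4,fy=4,interpolation=cv2.INTER_CUBIC))
t=snap('top','t1.png');print(discs(t),tray(t)[0])
E
```

```text
[429.55424528 -16.13287475   4.14217139] 30.76199748438047 [0.19603678 0.10120251 3.2503824 ]
[291.71470131 247.85459857]
[array([645., 138.]), array([633., 241.]), array([547.,  95.])] [497.4 295.3 136.  210.2  12.6]
```

View pics/s1.png

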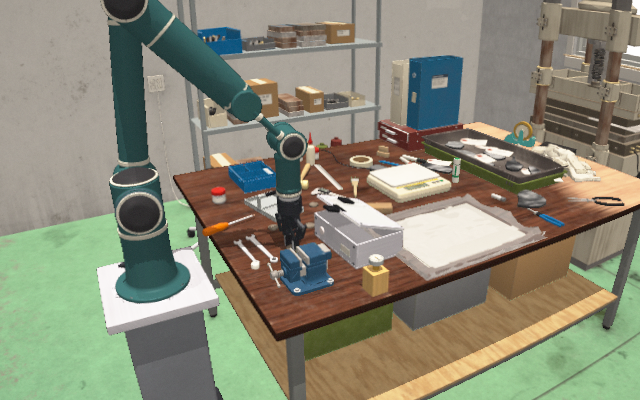

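Request:
send_rows([
  [3,-2,0,0,0,0,0],
  [5.5,-2,0,0,0,0,0],
  [5.5,-2,0,0,0,0,0],
  [5.5,-2,0,0,0,0,0],
  [5.5,-2,0,0,0,0,0],
])

```text
t: 3.2
tcp_pos: [426.9, -15.9, 21.6]
orientation: [-1.884, 1.57, 3.046]
ft_force: [-0.1, -0.5, -0.3]
width: 55.0
```

```bash
python3 - <<'E'
from m import *
s=sensors.observe();print(s['tcp_pos'],s['width'],s['ft_force'],R.from_euler('xyz',s["orientation"]).as_matrix().round(3))
im=snap('scene','s2.png')
a=im[205:275,240:330];cv2.imwrite('pics/s2c.png',cv2.resize(a,None,fx=7,fy=7,interpolation=cv2.INTER_CUBIC))
E
```

```text
[426.89234283 -15.86101001  21.59800786] 54.97065359753365 [-0.1455718  -0.48821305 -0.30455491] [[-0.001  0.976  0.216]
 [ 0.     0.216 -0.976]
 [-1.    -0.001 -0.   ]]
```

View pics/s2c.png

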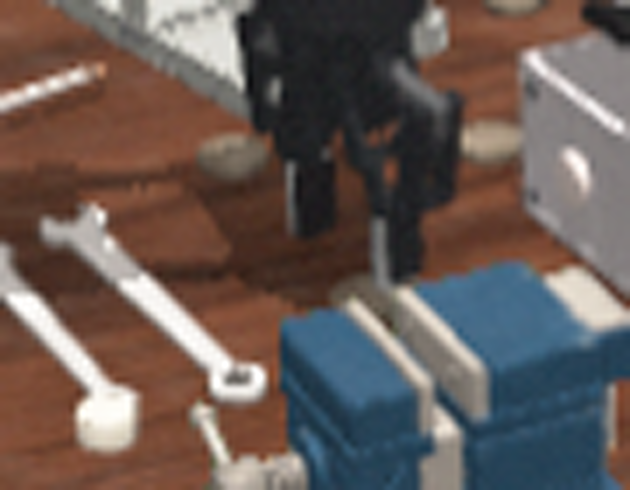

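The crop shows the disc at crop (355,295), partly behind the vise and apparently offset from the fingers. I'll compare its ray with the tool position.

```bash
python3 - <<'E'
from m import *
print(plane('scene',[[240+352/7,205+292/7],[240+238/7,205+155/7],[240+490/7,205+140/7]],8).round(0))
print(proj('scene',[[427,-16,21.6],[427,-16,0],[427,-13,8]]),(np.array([[310,235],[405,280]])/7+[240,205]))
o=plane('scene',(np.array([[310,235],[405,280]])/7+[240,205]),25);print(o)
E
```

```text
[[426. -14.   8.]
 [432. 135.   8.]
 [546.  91.   8.]]
[[290.72823763 243.14886644]
 [291.00548881 249.17884133]
 [290.51251974 246.53646717]] [[284.28571429 238.57142857]
 [297.85714286 245.        ]]
[[418.75975624  15.12494008  25.        ]
 [439.22056175 -42.77262137  25.        ]]
```

Request:
send_rows([
  [5,1.8,0,-0.2,0,0,0],
  [5,2.2,0,-0.2,0,0,0],
  [5,2.4,0,-0.2,0,0,0],
  [5,2.4,0,-0.2,0,0,0],
])

```text
t: 3.65
tcp_pos: [426.7, -14.0, -2.0]
orientation: [-1.872, 1.57, 3.059]
ft_force: [0.5, -0.3, -0.6]
width: 49.9
```

Request:
send_rows([
  [3,0,0,0,0,0,0],
  [3,0,0,0,0,0,0],
  [3,0,0,0,0,0,0],
  [3,0,0,0,0,0,0],
])

```text
t: 4.05
tcp_pos: [428.3, -14.1, -0.4]
orientation: [1.263, 1.569, -0.089]
ft_force: [-0.7, 0.5, 5.1]
width: 31.8
```

Request:
send_rows([
  [2,0,0,0,0,0,0],
  [2,0,0,0,0,0,0],
  [2,0,0,0,0,0,0],
  [2,-5,0,0,0,0,0],
  [2,-8,0,0,0,0,0],
])

```text
t: 4.55
tcp_pos: [427.5, -14.0, 80.0]
orientation: [1.232, 1.571, -0.121]
ft_force: [0.8, -0.4, 0.2]
width: 32.0
```

```bash
python3 - <<'E'
from m import *
s=sensors.observe();print(s['tcp_pos'],s['width'],s['ft_force'])
im=snap('scene','s3.png')
a=im[195:265,240:330];cv2.imwrite('pics/s3c.png',cv2.resize(a,None,fx=7,fy=7,interpolation=cv2.INTER_CUBIC))
E
```

```text
[427.53137307 -14.03877259  79.99986014] 31.960983797579974 [ 0.80106001 -0.42009332  0.15777955]
```

View pics/s3c.png

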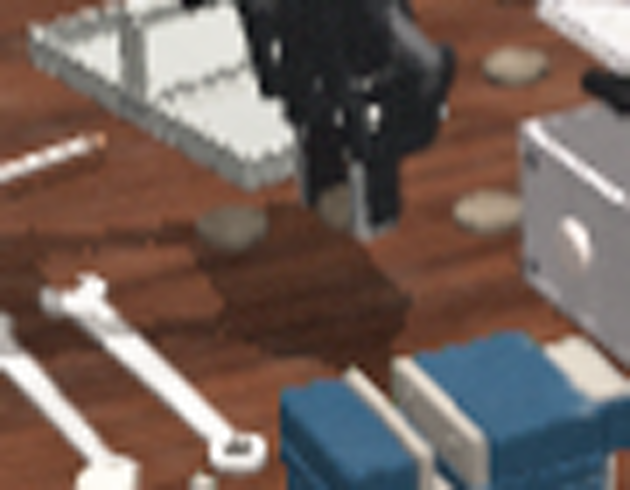

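The disc is held between the fingertips (crop (335,205)) and off the bench. Now to slot S3 in the tray's near-right bay.

Request:
send_rows([
  [2,0,9.0,-22.4,0,0,0],
  [2,0,9.0,-22.4,0,0,0],
  [2,0,9.0,-22.4,0,0,0],
  [2,0,9.0,-22.4,0,0,0],
  [2,0,9.0,-22.4,0,0,0],
])

```text
t: 5.1
tcp_pos: [467.0, 226.9, 78.9]
orientation: [1.842, 1.569, 0.49]
ft_force: [1.0, -0.5, -0.9]
width: 32.1
```

Request:
send_rows([
  [2,0,0.4,-1,0,0,0],
  [2,2,0.4,-1,0,0,0],
  [2,2,0.4,-1,0,0,0],
])

```text
t: 5.4
tcp_pos: [466.1, 234.0, 56.2]
orientation: [-1.309, 1.566, -2.661]
ft_force: [-0.1, -0.2, -1.2]
width: 31.9
```

```bash
python3 - <<'E'
from m import *
s=sensors.observe();print(s['tcp_pos'],s['width'],s['ft_force']);tool([469.1,235.5,5])
E
```

```text
[466.09409556 234.00015441  56.17177248] 31.91640059406541 [-0.07437684 -0.22598558 -1.24594714]
shift [ 5.12  0.35 -0.09]
```

Request:
send_rows([
  [2,3.5,0.3,-0.1,0,0,0],
  [2,5,0.3,-0.1,0,0,0],
  [2,5.1,0.3,-0.1,0,0,0],
  [2,5.1,0.3,-0.1,0,0,0],
  [2,5.1,0.3,-0.1,0,0,0],
])

```text
t: 5.9
tcp_pos: [471.4, 236.3, 8.1]
orientation: [1.786, 1.57, 0.433]
ft_force: [0.5, -2.2, 0.8]
width: 31.4
```

Request:
send_rows([
  [4.5,0,0,0,0,0,0],
  [4.5,0,0,0,0,0,0],
  [4.5,0,0,0,0,0,0],
  [4.5,-4,0,0,0,0,0],
  [4.5,-8,0,0,0,0,0],
])

```text
t: 6.4
tcp_pos: [469.3, 236.1, 86.7]
orientation: [-1.534, 1.567, -2.887]
ft_force: [1.7, 0.9, 0.6]
width: 45.4
```

Request:
send_rows([
  [6,0,-5.7,8.4,0,0,0],
  [6,0,-5.7,8.4,0,0,0],
  [6,0,-5.7,8.4,0,0,0],
  [6,3,-5.7,8.4,0,0,0],
  [6,3,-5.7,8.4,0,0,0],
])

```text
t: 6.9
tcp_pos: [430.7, 141.5, 54.9]
orientation: [-1.638, 1.565, -2.991]
ft_force: [-0.2, -0.0, -0.9]
width: 59.9
```

```bash
python3 - <<'E'
from m import *
s=sensors.observe();print(s['tcp_pos'],s['width'],s['ft_force']);tool([431,141,-1.5])
t=snap('top','t2.png');print(discs(t))
a=t[160:270,190:330];cv2.imwrite('pics/t2c.png',cv2.resize(a,None,fx=5,fy=5,interpolation=cv2.INTER_CUBIC))
E
```

```text
[430.70968221 141.45177548  54.89288777] 59.93084706480417 [-0.18873638 -0.01538518 -0.89935696]
shift [5.64 0.05 0.05]
[array([645., 138.]), array([633., 241.]), array([547.,  95.])]
```

View pics/t2c.png

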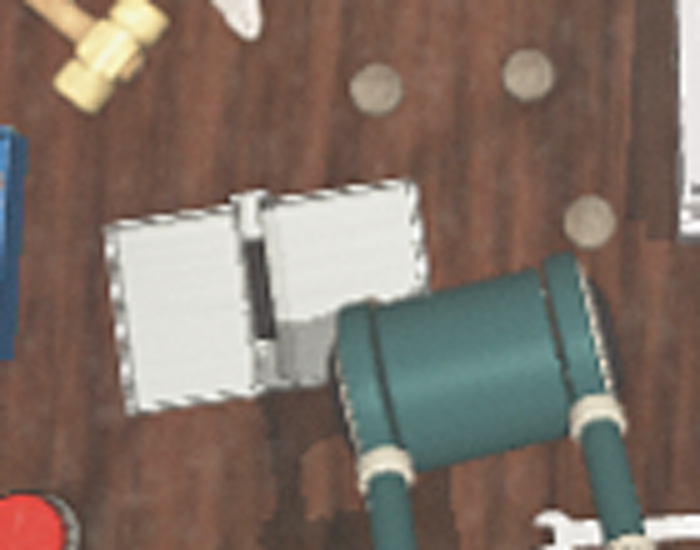

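The three back discs are unmoved and the tray hasn't shifted; the arm hides the disc that I placed. Taking d4.

Request:
send_rows([
  [5,4,0,0,0,0,0],
  [5,5.3,0,0,0,0,0],
  [5,5.6,0,0,0,0,0],
  [5,5.6,0,0,0,0,0],
])

```text
t: 7.35
tcp_pos: [433.4, 142.4, 1.4]
orientation: [-1.59, 1.57, -2.942]
ft_force: [-0.4, 0.2, -0.5]
width: 49.8
```

Request:
send_rows([
  [2,0,0,0,0,0,0],
  [2,0,0,0,0,0,0],
  [2,0,0,0,0,0,0],
  [2,0,0,0,0,0,0],
  [2,0,0,0,0,0,0],
])

```text
t: 7.85
tcp_pos: [434.8, 142.6, 3.0]
orientation: [1.71, 1.568, 0.358]
ft_force: [-1.7, 0.0, 6.5]
width: 31.0
```

Request:
send_rows([
  [2,-4,0,0,0,0,0],
  [2,-8,0,0,0,0,0],
  [2,-8,9.5,-8.4,0,0,0],
  [2,-8,9.5,-8.4,0,0,0],
  [2,-8,9.5,-8.4,0,0,0],
])

```text
t: 8.35
tcp_pos: [511.6, 247.9, 84.3]
orientation: [1.823, 1.564, 0.471]
ft_force: [-0.8, -0.7, -0.9]
width: 30.9
```

Request:
send_rows([
  [2,2,0,0,0,0,0],
  [2,2,0,0,0,0,0],
  [2,2,0,0,0,0,0],
])

```text
t: 8.65
tcp_pos: [507.1, 244.2, 61.0]
orientation: [-1.333, 1.569, -2.686]
ft_force: [-0.1, 0.6, 0.5]
width: 31.1
```

```bash
python3 - <<'E'
from m import *
s=sensors.observe();print(s['tcp_pos'],s['width'],s['ft_force']);tool([506.2,243.7,5])
t=snap('top','t3.png');print(discs(t))
a=t[160:270,190:330];cv2.imwrite('pics/t3c.png',cv2.resize(a,None,fx=5,fy=5,interpolation=cv2.INTER_CUBIC))
im=snap('scene','s4.png')
E
```

```text
[507.13059241 244.22744537  61.02840372] 31.14595891879109 [-0.07245257  0.58215371  0.46367978]
shift [ 5.6  -0.09  0.03]
[array([646., 138.]), array([547.,  96.])]
```

Request:
send_rows([
  [2,3.5,0,0,0,0,0],
  [2,5,0,0,0,0,0],
  [2,5.3,0,0,0,0,0],
  [2,5.4,0,0,0,0,0],
  [2,5.4,0,0,0,0,0],
])

```text
t: 9.25
tcp_pos: [508.7, 244.3, 8.7]
orientation: [1.091, 1.57, -0.262]
ft_force: [-2.1, -1.5, 6.1]
width: 31.2
```

Request:
send_rows([
  [4.5,0,0,0,0,0,0],
  [4.5,0,0,0,0,0,0],
  [4.5,0,0,0,0,0,0],
  [4.5,-4,0,0,0,0,0],
  [4.5,-8,0,0,0,0,0],
])

```text
t: 9.75
tcp_pos: [505.9, 244.0, 86.0]
orientation: [-1.49, 1.565, -2.843]
ft_force: [1.0, -0.0, -0.6]
width: 45.4
```

Request:
send_rows([
  [6,0,0.8,15.4,0,0,0],
  [6,0,0.8,15.4,0,0,0],
  [6,0,0.8,15.4,0,0,0],
  [6,3,0.8,15.4,0,0,0],
  [6,3,0.8,15.4,0,0,0],
])

```text
t: 10.25
tcp_pos: [546.3, 94.2, 54.1]
orientation: [-1.728, 1.564, -3.084]
ft_force: [-1.5, 0.2, -0.8]
width: 60.1
```

```bash
python3 - <<'E'
from m import *
s=sensors.observe();print(s['tcp_pos'],s['width'],s['ft_force']);tool([547,95.5,-1.5])
t=snap('top','t4.png');print(discs(t))
a=t[160:270,190:330];cv2.imwrite('pics/t4c.png',cv2.resize(a,None,fx=5,fy=5,interpolation=cv2.INTER_CUBIC))
E
```

```text
[546.33883327  94.19805204  54.12778014] 60.14883853203269 [-1.49030815  0.20875026 -0.76072016]
shift [ 5.56  0.13 -0.11]
[array([633., 241.])]
```

View pics/t4c.png

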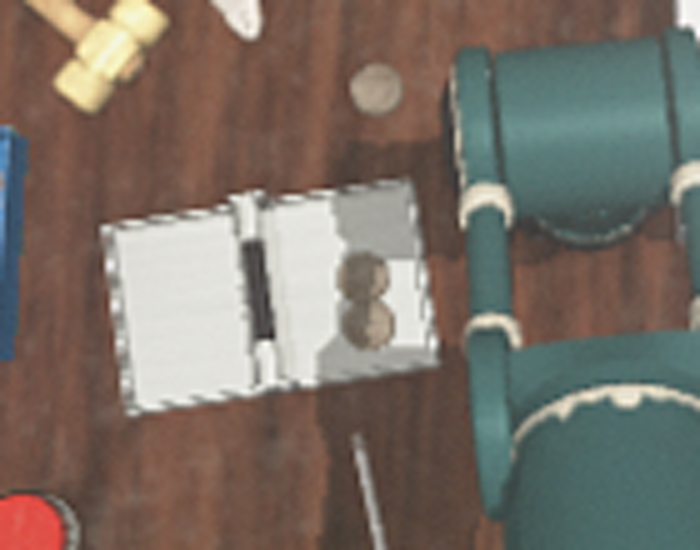

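Two discs are in the right bay at crop (364,277) and (368,323), possibly touching or overlapping; I'll measure the gap.

```bash
cat >> m.py <<'E'
def intray(cam_im,z=11,c=(495,294.5),yaw=12.5):
    # dark(er) low-sat blobs in the tray -> tray coords
    pass
def crop2px(L,x0,y0,f): return (np.array(L,float)+.5)/f-.5+[x0,y0]
def totray(P,c=(495,294.5),yaw=12.5):
    a=np.radians(yaw);B=np.array([[np.cos(a),-np.sin(a)],[np.sin(a),np.cos(a)]])
    return (np.array(P)[:,:2]-c)@B
E
python3 - <<'E'
from m import *
t=cv2.imread('pics/t4.png')
P=plane('top',crop2px([(364,277),(368,323),(340,277),(390,275),(343,323),(395,323),(366,300),(364,250),(368,349)],190,160,5),11)
print(P.round(0),totray(P).round(0))
print(totray(plane('top',crop2px([(107,226),(410,182),(438,364),(132,412)],190,160,5),18)).round(0))
E
```

```text
[[506. 243.  11.]
 [476. 239.  11.]
 [506. 259.  11.]
 [508. 226.  11.]
 [475. 256.  11.]
 [476. 221.  11.]
 [491. 241.  11.]
 [524. 244.  11.]
 [459. 239.  11.]] [[ -0. -53.]
 [-31. -50.]
 [  3. -37.]
 [ -2. -70.]
 [-28. -34.]
 [-34. -67.]
 [-15. -51.]
 [ 18. -56.]
 [-48. -47.]]
[[ 65. 107.]
 [ 56. -94.]
 [-67. -91.]
 [-59. 111.]]
```

```bash
python3 - <<'E'
from m import *
t=cv2.imread('pics/t4.png');s=snap('scene','s5.png')
u=proj('scene',[491,241,11])[0];x,y=u.astype(int);print(u)
a=cv2.resize(t[205:238,248:281],(396,396),interpolation=cv2.INTER_CUBIC)
b=cv2.resize(s[y-16:y+17,x-16:x+17],(396,396),interpolation=cv2.INTER_CUBIC)
cv2.imwrite('pics/c5.png',np.hstack([a,b]))
E
```

```text
[278.03531625 210.8915501 ]
```

View pics/c5.png

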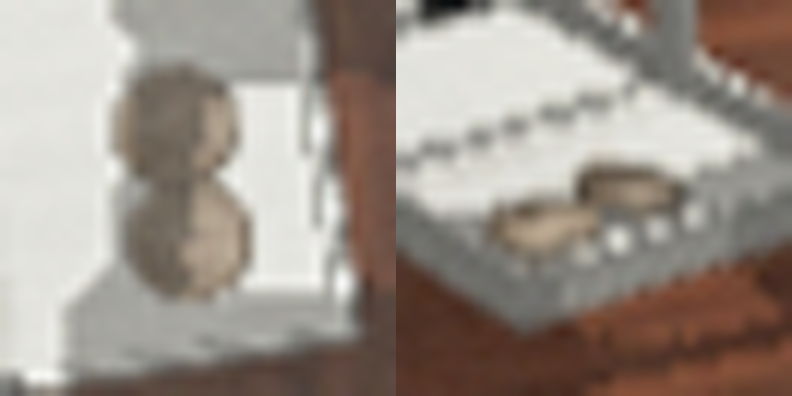

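The tray has shifted about 8 mm from the first estimate (knocked or nudged before t2): centre now about (492,302), yaw 10°. The near disc may also overlap its neighbour. I'll place d3 using the new pose, then shift that disc.

Request:
send_rows([
  [5,4,0.1,-0.1,2.4,0,0],
  [5,5.3,0.1,-0.1,2.4,0,0],
  [5,5.6,0.1,-0.1,2.4,0,0],
  [5,5.6,0.1,-0.1,2.4,0,0],
])

```text
t: 10.75
tcp_pos: [548.5, 101.5, 1.0]
orientation: [-2.723, 1.566, 2.167]
ft_force: [-1.9, 11.5, -1.1]
width: 50.3
```

Request:
send_rows([
  [2,0,0,0,0,0,0],
  [2,0,0,0,0,0,0],
  [2,0,0,0,0,0,0],
  [2,0,0,0,0,0,0],
  [2,0,0,0,0,0,0],
])

```text
t: 11.25
tcp_pos: [550.4, 99.1, 2.4]
orientation: [2.458, 1.569, 1.064]
ft_force: [-1.2, 7.1, 5.1]
width: 31.2
```

Request:
send_rows([
  [2,-4,0,0,0,0,0],
  [2,-8,0,0,0,0,0],
  [2,-8,2.3,-5,0,0,0],
  [2,-8,2.3,-10,0,0,0],
  [2,-8,2.3,-10,0,0,0],
])

```text
t: 11.75
tcp_pos: [555.3, 204.4, 82.6]
orientation: [2.171, 1.568, 0.781]
ft_force: [-0.1, -0.4, -0.9]
width: 31.2
```

```bash
python3 - <<'E'
from m import *
s=sensors.observe();print(s['tcp_pos'],s['width'],s['ft_force']);tool([542.1,254.1,7])
t=snap('top','t6.png');print(discs(t),tray(t)[0])
E
```

```text
[555.30459235 204.35038775  82.57418572] 31.177145990613756 [-0.14243976 -0.38930617 -0.85059673]
shift [ 7.57 -0.43 -5.12]
[] [483.2 291.9 268.5 221.5  61.6]
```

Request:
send_rows([
  [2,0,-0.4,-5.0,0,0,0],
  [2,2,-0.4,-5.1,0,0,0],
  [2,3,-0.4,-5.1,0,0,0],
  [2,3,-0.4,-5.1,0,0,0],
])

```text
t: 12.2
tcp_pos: [540.0, 247.3, 48.7]
orientation: [-1.228, 1.565, -2.622]
ft_force: [-0.1, 0.6, -0.9]
width: 31.0
```

```bash
python3 - <<'E'
from m import *
s=sensors.observe();print(s['tcp_pos'],s['width'],s['ft_force']);tool([542.1,254.1,7])
E
```

```text
[540.03818133 247.29331052  48.74508756] 30.998976288712512 [-0.08597898  0.58591752 -0.94152081]
shift [ 4.17  0.34 -0.64]
```

Request:
send_rows([
  [2,2,0.2,-0.3,0,0,0],
  [2,2,0.2,-0.3,0,0,0],
  [2,2,0.2,-0.3,0,0,0],
])

```text
t: 12.5
tcp_pos: [543.4, 251.2, 31.2]
orientation: [-1.184, 1.569, -2.58]
ft_force: [-0.3, 0.1, -0.1]
width: 31.1
```

```bash
python3 - <<'E'
from m import *
s=sensors.observe();print(s['tcp_pos'],s['width'],s['ft_force']);tool([542.1,254.1,7])
E
```

```text
[543.42427716 251.24383932  31.15333548] 31.06668369522029 [-0.28662044  0.13676513 -0.13394769]
shift [ 2.42 -0.08 -0.31]
```

Request:
send_rows([
  [2,1.5,0,-0.2,0,0,0],
  [2,2.2,0,-0.2,0,0,0],
  [2,2.4,0,-0.2,0,0,0],
  [2,2.4,0,-0.2,0,0,0],
  [2,2.4,0,-0.2,0,0,0],
])

```text
t: 13.0
tcp_pos: [543.3, 254.6, 7.3]
orientation: [-2.255, 1.571, 2.634]
ft_force: [-0.9, 0.3, -1.3]
width: 31.5
```

Request:
send_rows([
  [4.4,0,0,0,0,0,0],
  [4.4,0,0,0,0,0,0],
  [4.4,0,0,0,0,0,0],
  [4.4,-4,0,0,0,0,0],
  [4.4,-8,0,0,0,0,0],
])

```text
t: 13.5
tcp_pos: [541.6, 254.1, 86.4]
orientation: [-1.476, 1.567, -2.871]
ft_force: [1.9, 0.8, 0.2]
width: 44.0
```

Request:
send_rows([
  [4.4,-5,3,10,0,0,0],
  [4.4,-10,3,19,0,0,0],
  [4.4,-10,3,19,0,0,0],
  [4.4,-10,3,19,0,0,0],
  [4.4,-10,3,19,0,0,0],
])

```text
t: 14.0
tcp_pos: [609.0, 69.6, 191.1]
orientation: [1.344, 1.564, -0.054]
ft_force: [1.1, 0.3, -0.2]
width: 43.9
```

```bash
python3 - <<'E'
from m import *
o=sensors.observe();print(o['tcp_pos'],o['width'],o['ft_force'])
t=snap('top','t7.png');s=snap('scene','s7.png');print(discs(t),tray(t)[0])
x,y=proj('scene',[491,250,11])[0].astype(int);print(x,y)
a=cv2.resize(t[185:255,205:295],None,fx=6,fy=6,interpolation=cv2.INTER_CUBIC)
b=cv2.resize(s[y-18:y+18,x-18:x+18],(250,250),interpolation=cv2.INTER_CUBIC)
c=np.zeros((420,250,3),np.uint8);c[:250]=b
cv2.imwrite('pics/c7.png',np.hstack([a,c]))
E
```

```text
[608.97258122  69.56041002 191.07211748] 43.93591678677133 [ 1.12288374  0.28513518 -0.21617344]
[array([633., 241.])] [494.2 306.2 135.  210.6  11.6]
277 209
```

View pics/c7.png

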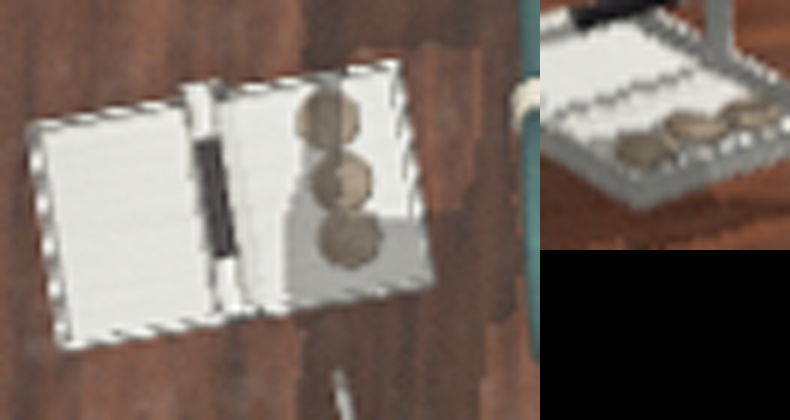

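Three discs at crop (327,120), (343,182), (350,238); the last two are only about 31 mm apart, so they overlap. The near one must be shifted.

```bash
python3 - <<'E'
from m import *
f=lambda L,z:plane('top',crop2px(L,205,185,6),z)
C=f([(32,128),(395,65),(432,283),(65,345)],18)[:,:2];print(C.round(0),C.mean(0))
for a,b in((1,0),(2,3)):
    d=C[b]-C[a];print(np.degrees(np.arctan2(-d[0],d[1])),np.hypot(*d))
for a,b in((3,0),(2,1)):
    d=C[b]-C[a];print(np.degrees(np.arctan2(d[1],d[0])),np.hypot(*d))
g=f([(215,198)],66);print(g)
D=f([(327,120),(343,182),(350,238)],11)
for y in(10,11,12): print(totray(D,C.mean(0),y).round(0))
print(D.round(0))
a=np.radians(11);tx=np.array([np.cos(a),np.sin(a)]);ty=np.array([-np.sin(a),np.cos(a)])
tgt=D[2,:2]-3*tx+2*ty;print(tgt);tool([*tgt,100])
E
```

```text
[[532. 417.]
 [572. 218.]
 [452. 194.]
 [413. 392.]] [492.0295648  305.21582309]
11.354000726962768 202.3937954884445
10.894828312743725 202.18335533339246
11.749813429184146 120.89514462319282
11.64312881591384 122.51411404173759
[[491.95329018 305.87512996  66.        ]]
[[ 39. -57.]
 [  4. -61.]
 [-27. -61.]]
[[ 38. -58.]
 [  3. -62.]
 [-29. -61.]]
[[ 37. -59.]
 [  2. -62.]
 [-30. -60.]]
[[541. 256.  11.]
 [506. 245.  11.]
 [476. 240.  11.]]
[472.25144361 241.63451758]
shift [  8.91 -10.49 -19.15]
```

Request:
send_rows([
  [4.4,5,-10.5,-19.1,0,0,0],
  [4.4,5,-10.5,-19.1,0,0,0],
  [4.4,5,-10.5,-19.1,0,0,0],
  [4.4,7,-10.5,-19.1,0,0,0],
  [4.4,9,-10.5,-19.1,0,0,0],
])

```text
t: 14.6
tcp_pos: [467.0, 246.2, 97.3]
orientation: [2.466, 1.568, 1.075]
ft_force: [0.9, 0.5, 0.2]
width: 44.1
```

Request:
send_rows([
  [4.4,4,0,0,0,0,0],
  [4.4,5,0,0,0,0,0],
  [4.4,5,0,0,0,0,0],
  [4.4,5,0,0,0,0,0],
])

```text
t: 15.0
tcp_pos: [470.0, 242.9, 48.1]
orientation: [2.031, 1.57, 0.636]
ft_force: [1.1, 0.1, -0.0]
width: 44.2
```

```bash
python3 - <<'E'
from m import *
for i in range(1): s=sensors.observe();print(s['tcp_pos'],s['width'],s['ft_force'],R.from_euler('xyz',s["orientation"]).as_matrix().round(3).tolist());tool([472.3,241.6,5])
E
```

```text
[469.99610143 242.86627569  48.11641522] 44.17669378657713 [ 1.10161699  0.12334102 -0.01454139] [[0.001, 0.985, 0.175], [0.001, 0.175, -0.985], [-1.0, 0.001, -0.0]]
shift [4.31 0.2  0.17]
```

Request:
send_rows([
  [4.4,2.5,0.1,0.1,0,0,0],
  [4.4,3.6,0.1,0.1,0,0,0],
  [4.4,4.2,0.1,0.1,0,0,0],
  [4.4,4.2,0.1,0.1,0,0,0],
])

```text
t: 15.4
tcp_pos: [470.6, 241.0, 5.4]
orientation: [-0.935, 1.57, -2.331]
ft_force: [0.9, -2.1, -0.4]
width: 44.5
```

Request:
send_rows([
  [2,0,0,0,0,0,0],
  [2,0,0,0,0,0,0],
  [2,0,0,0,0,0,0],
  [2,0,0,0,0,0,0],
  [2,0,0,0,0,0,0],
])

```text
t: 15.9
tcp_pos: [471.0, 241.8, 6.4]
orientation: [1.769, 1.569, 0.374]
ft_force: [-1.8, -2.1, 5.6]
width: 31.2
```

Gripped. Lift slightly, shift −x by 10 mm, lower, release, then go to d2.

Request:
send_rows([
  [2,-0.4,0,0,0,0,0],
  [2,-0.4,-0.5,0,0,0,0],
  [2,-0.4,-1,0,0,0,0],
  [2,-0.2,-1,0,0,0,0],
  [2,-0.2,-1,0,0,0,0],
])

```text
t: 16.4
tcp_pos: [459.8, 239.6, 6.8]
orientation: [-1.358, 1.57, -2.752]
ft_force: [-0.4, -0.6, 0.0]
width: 30.5
```

Request:
send_rows([
  [4.4,0,0,0,0,0,0],
  [4.4,0,0,0,0,0,0],
  [4.4,0,0,0,0,0,0],
  [4.4,-4,0,0,0,0,0],
  [4.4,-8,0,0,0,0,0],
])

```text
t: 16.9
tcp_pos: [459.1, 239.2, 86.5]
orientation: [-1.365, 1.567, -2.76]
ft_force: [0.7, 0.3, 1.1]
width: 44.1
```

Request:
send_rows([
  [4.4,-5,4,7,0,0,0],
  [4.4,-7,9,12,0,0,0],
  [4.4,-7,14,16,0,0,0],
  [4.4,-7,14,16,0,0,0],
  [4.4,-7,14,16,0,0,0],
])

```text
t: 17.4
tcp_pos: [630.3, 104.6, 159.1]
orientation: [1.412, 1.567, 0.016]
ft_force: [-0.1, 0.9, -1.0]
width: 44.5
```

```bash
python3 - <<'E'
from m import *
o=sensors.observe();print(o['tcp_pos'],o['width'],o['ft_force'])
t=snap('top','t8.png');s=snap('scene','s8.png');print(discs(t),tray(t)[0])
g=cv2.cvtColor(t,cv2.COLOR_BGR2HSV)
m=((g[:,:,1]>35)&(g[:,:,2]<190)).astype(np.uint8)
P=proj('top',[[*(np.array([492,305.3])+a*np.array([.981,.196])+b*np.array([-.196,.981])),6] for a,b in((58,-12),(58,-97),(-58,-97),(-58,-12))]).astype(np.int32)
k=np.zeros_like(m);cv2.fillPoly(k,[P],1)
ys,xs=np.nonzero(m&k);Q=totray(plane('top',np.c_[xs,ys],11),(492,305.3),11.3)
print(len(Q),Q.min(0),Q.max(0));print(np.histogram(Q[:,0],np.arange(-60,61,5)))
a=cv2.resize(t[190:255,245:290],None,fx=8,fy=8,interpolation=cv2.INTER_CUBIC)
x,y=proj('scene',[491,250,11])[0].astype(int)
b=cv2.resize(s[y-22:y+22,x-20:x+22],(400,520),interpolation=cv2.INTER_CUBIC)
cv2.imwrite('pics/c8.png',np.hstack([a,b]))
E
```

```text
[630.25479496 104.59629456 159.08122807] 44.496546491926466 [-0.05258095  0.93272959 -0.95428953]
[array([633., 241.])] [494.3 307.9 135.2 211.1  11.1]
220 [-55.32410477 -75.46421893] [ 51.12898309 -43.68940574]
(array([ 1,  9, 14, 13, 15, 12,  8,  0,  0, 10, 15, 14, 15, 12,  9,  2,  5,
       12, 13, 14, 13, 12,  2,  0]), array([-60, -55, -50, -45, -40, -35, -30, -25, -20, -15, -10,  -5,   0,
         5,  10,  15,  20,  25,  30,  35,  40,  45,  50,  55,  60]))
```

All three discs are now separate (tray x about −38, 0, +36). Next, d1.

```bash
python3 - <<'E'
from m import *
tool([645,138,50])
E
```

```text
shift [10.9   1.94 -3.07]
```

Request:
send_rows([
  [5.5,4,1.9,-3.1,0,0,0],
  [5.5,8,1.9,-3.1,0,0,0],
  [5.5,10.9,1.9,-3.1,0,0,0],
  [5.5,10.9,1.9,-3.1,0,0,0],
  [5.5,10.9,1.9,-3.1,0,0,0],
])

```text
t: 18.0
tcp_pos: [638.7, 141.1, 47.8]
orientation: [-1.672, 1.569, -3.066]
ft_force: [-0.3, 1.2, 1.0]
width: 55.0
```

```bash
python3 - <<'E'
from m import *
o=sensors.observe();print(o['tcp_pos'],o['ft_force']);tool([645,138,-1.5])
E
```

```text
[638.67998231 141.07716869  47.804386  ] [-0.25143406  1.15066399  0.99177945]
shift [4.93 0.58 0.42]
```

Request:
send_rows([
  [5,3.5,0.4,0.3,0,0,0],
  [5,4.6,0.4,0.3,0,0,0],
  [5,4.9,0.4,0.3,0,0,0],
  [5,4.9,0.4,0.3,0,0,0],
])

```text
t: 18.4
tcp_pos: [644.5, 138.6, 0.3]
orientation: [1.759, 1.57, 0.365]
ft_force: [-0.3, -0.2, -0.1]
width: 49.7
```

Request:
send_rows([
  [2,0,0,0,0,0,0],
  [2,0,0,0,0,0,0],
  [2,0,0,0,0,0,0],
  [2,0,0,0,0,0,0],
  [2,0,0,0,0,0,0],
])

```text
t: 18.9
tcp_pos: [645.6, 138.7, 1.6]
orientation: [1.577, 1.568, 0.182]
ft_force: [-0.9, -1.8, 6.4]
width: 31.7
```

Request:
send_rows([
  [2,-5,0,0,0,0,0],
  [2,-10,0,0,0,0,0],
  [2,-13,-1.5,-4,0,0,0],
  [2,-13,-3.5,-8,0,0,0],
  [2,-13,-3.5,-8,0,0,0],
])

```text
t: 19.4
tcp_pos: [594.1, 215.2, 131.9]
orientation: [2.342, 1.567, 0.951]
ft_force: [-0.2, -0.8, -1.2]
width: 31.5
```

Request:
send_rows([
  [2,0,-6.2,-17,0,0,0],
  [2,0,-6.2,-17,0,0,0],
  [2,0,-6.2,-17,0,0,0],
  [2,0,-6.2,-17,0,0,0],
  [2,0,-6.2,-17,0,0,0],
])

```text
t: 19.9
tcp_pos: [502.6, 370.7, 129.2]
orientation: [-2.739, 1.57, 2.154]
ft_force: [-0.9, -0.4, 0.1]
width: 31.6
```

```bash
python3 - <<'E'
from m import *
o=sensors.observe();print(o['tcp_pos'],o['width']);tool([505.4,367.3,50])
E
```

```text
[502.59273588 370.66791269 129.22050062] 31.578270927891687
shift [7.92 0.22 0.39]
```

Request:
send_rows([
  [2,5,0.1,0.2,0,0,0],
  [2,9,0.1,0.2,0,0,0],
  [2,9,0.1,0.2,0,0,0],
  [2,9,0.1,0.2,0,0,0],
])

```text
t: 20.3
tcp_pos: [505.9, 364.5, 38.6]
orientation: [-1.076, 1.568, -2.471]
ft_force: [0.2, 1.2, 0.4]
width: 31.5
```

```bash
python3 - <<'E'
from m import *
o=sensors.observe();print(o['tcp_pos'],o['width']);tool([505.4,367.3,6])
E
```

```text
[505.89051228 364.54799909  38.63913954] 31.465300589308637
shift [ 3.26  0.01 -0.28]
```

Request:
send_rows([
  [2,2,0,-0.1,0,0,0],
  [2,3,0,-0.1,0,0,0],
  [2,3.2,0,-0.1,0,0,0],
  [2,3.2,0,-0.1,0,0,0],
])

```text
t: 20.7
tcp_pos: [507.0, 367.5, 8.8]
orientation: [2.094, 1.568, 0.699]
ft_force: [-0.1, 1.6, 0.1]
width: 31.6
```

Request:
send_rows([
  [4.4,0,0,0,0,0,0],
  [4.4,0,0,0,0,0,0],
  [4.4,0,0,0,0,0,0],
  [4.4,-5,0,0,0,0,0],
  [4.4,-9,0,0,0,0,0],
])

```text
t: 21.2
tcp_pos: [504.8, 365.2, 96.9]
orientation: [-0.944, 1.566, -2.338]
ft_force: [1.9, 1.2, -0.0]
width: 43.9
```

Request:
send_rows([
  [5,-2,3,4,0,0,0],
  [5,-2,10.4,14.5,0,0,0],
  [5,-2,10.4,14.5,0,0,0],
  [5,-2,10.4,14.5,0,0,0],
  [5,-2,10.4,14.5,0,0,0],
])

```text
t: 21.7
tcp_pos: [636.6, 237.7, 117.2]
orientation: [0.275, 1.568, -1.124]
ft_force: [0.5, -0.2, 0.1]
width: 50.5
```

Request:
send_rows([
  [5.5,5,0,0,0,0,0],
  [5.5,6,0,0,0,0,0],
  [5.5,6,0,0,0,0,0],
])

```text
t: 22.0
tcp_pos: [629.9, 241.2, 53.4]
orientation: [-1.396, 1.562, -2.79]
ft_force: [-0.5, 1.2, 0.1]
width: 54.7
```

```bash
python3 - <<'E'
from m import *
o=sensors.observe();print(o['tcp_pos'],o['width']);tool([633,241,-1.5])
t=snap('top','t9.png');s=snap('scene','s9.png')
hsv=cv2.cvtColor(s,cv2.COLOR_BGR2HSV)
for nm,im in(('top',t),):
    print(tray(t)[0])
E
```

```text
[629.89203154 241.15424343  53.38043094] 54.70896074798979
shift [5.49 0.35 0.06]Traceback (most recent call last):
  File "<stdin>", line 6, in <module>
  File "m.py", line 11, in tray
    k=[i for i in range(1,n) if 1800<st[i][4]<3200 and st[i][0]<300 and st[i][1]>150][0]
      ~~~~~~~~~~~~~~~~~~~~~~~~~~~~~~~~~~~~~~~~~~~~~~~~~~~~~~~~~~~~~~~~~~~~~~~~~~~~~~~^^^
IndexError: list index out of range
```

Request:
send_rows([
  [5,4,0.2,0,0,0,0],
  [5,5.2,0.2,0,0,0,0],
  [5,5.5,0.2,0,0,0,0],
  [5,5.5,0.2,0,0,0,0],
])

```text
t: 22.5
tcp_pos: [635.8, 242.8, 2.9]
orientation: [-0.148, 1.571, -1.542]
ft_force: [0.7, 0.0, 0.1]
width: 49.8
```

Request:
send_rows([
  [2,0,0,0,0,0,0],
  [2,0,0,0,0,0,0],
  [2,0,0,0,0,0,0],
  [2,0,0,0,0,0,0],
  [2,0,0,0,0,0,0],
])

```text
t: 23.0
tcp_pos: [637.2, 243.1, 4.7]
orientation: [1.776, 1.568, 0.381]
ft_force: [-2.6, -0.0, 6.9]
width: 30.2
```

Request:
send_rows([
  [2,-5,0,0,0,0,0],
  [2,-10,0,0,0,0,0],
  [2,-13,-2,-2,0,0,0],
  [2,-13,-5.3,-5,0,0,0],
  [2,-13,-5.3,-5,0,0,0],
])

```text
t: 23.5
tcp_pos: [572.1, 285.0, 134.6]
orientation: [2.711, 1.568, 1.319]
ft_force: [0.3, 0.4, -0.4]
width: 30.1
```

Request:
send_rows([
  [2,0,-10,-9.6,0,0,0],
  [2,0,-10,-9.6,0,0,0],
  [2,0,-10,-9.6,0,0,0],
  [2,4,-10,-9.6,0,0,0],
  [2,7,-10,-9.6,0,0,0],
])

```text
t: 24.0
tcp_pos: [459.1, 360.5, 62.1]
orientation: [1.909, 1.569, 0.517]
ft_force: [-0.1, 0.2, -0.9]
width: 30.0
```

Request:
send_rows([
  [2,1,0,0,0,0,0],
  [2,1,0,0,0,0,0],
])

```text
t: 24.2
tcp_pos: [458.3, 358.2, 50.3]
orientation: [-1.097, 1.566, -2.492]
ft_force: [0.4, -0.1, -0.6]
width: 29.7
```

```bash
python3 - <<'E'
from m import *
o=sensors.observe();print(o['tcp_pos'],o['width']);tool([456.4,357.6,6])
E
```

```text
[458.32230557 358.19097689  50.2767555 ] 29.663779060564146
shift [ 4.43 -0.18  0.02]
```

Request:
send_rows([
  [2,2.5,0.1,0,0,0,0],
  [2,3.7,0.1,0,0,0,0],
  [2,4.1,0.1,0,0,0,0],
  [2,4.1,0.1,0,0,0,0],
])

```text
t: 24.6
tcp_pos: [460.7, 359.4, 11.4]
orientation: [-1.073, 1.57, -2.468]
ft_force: [0.1, -0.7, -0.2]
width: 30.1
```

Request:
send_rows([
  [4.4,0,0,0,0,0,0],
  [4.4,0,0,0,0,0,0],
  [4.4,0,0,0,0,0,0],
  [4.4,-5,0,0,0,0,0],
  [4.4,-9,0,0,0,0,0],
])

```text
t: 25.1
tcp_pos: [459.9, 359.2, 101.9]
orientation: [-1.144, 1.569, -2.539]
ft_force: [0.4, 0.3, 0.6]
width: 44.1
```

Request:
send_rows([
  [4.4,-5,0,0,0,0,0],
  [4.4,-10,-2.5,16,0,0,0],
  [4.4,-10,-2.5,16,0,0,0],
  [4.4,-10,-2.5,16,0,0,0],
  [4.4,-10,-2.5,16,0,0,0],
])

```text
t: 25.6
tcp_pos: [464.5, 194.9, 203.7]
orientation: [1.344, 1.567, -0.052]
ft_force: [0.2, 0.6, 0.0]
width: 43.8
```

Request:
send_rows([
  [5.5,0,-2.5,23,0,0,0],
  [5.5,0,-2.5,23,0,0,0],
  [5.5,0,-2.5,23,0,0,0],
  [5.5,0,-2.5,23,0,0,0],
  [5.5,0,-2.5,23,0,0,0],
])

```text
t: 26.1
tcp_pos: [479.7, -36.1, 202.1]
orientation: [0.828, 1.569, -0.568]
ft_force: [-0.1, 0.2, 0.2]
width: 55.2
```

```bash
python3 - <<'E'
from m import *
o=sensors.observe();print(o['tcp_pos'],o['width'])
t=snap('top','t10.png');s=cv2.imread('pics/s9.png')
try: print(tray(t))
except Exception as e: print(e)
a=cv2.resize(t[185:255,205:295],(540,420),interpolation=cv2.INTER_CUBIC)
b=cv2.resize(s[185:270,300:420],None,fx=4,fy=4,interpolation=cv2.INTER_CUBIC)
cv2.imwrite('pics/t10c.png',a);cv2.imwrite('pics/s9c.png',b)
E
```

```text
[479.6850805  -36.0511237  202.09678205] 55.21199186978238
(array([495.5, 301.5, 134.7, 210.3,   9.3]), array([485.1, 296.7,  66. ]), 5, array([243.2, 219.8]))
```

View pics/s9c.png

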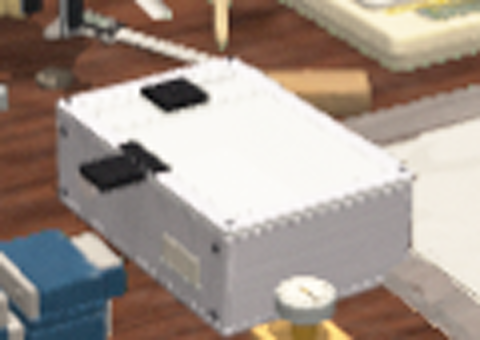

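View pics/t10c.png

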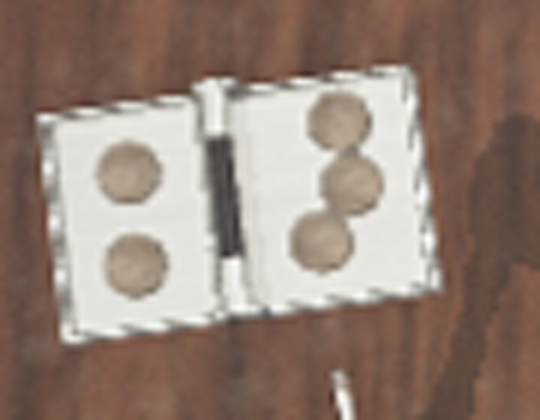

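Both views: five discs flat in the tray, two left at (129,173), (135,265) and three right at (339,122), (352,184), (322,241). The lid is nearly shut, with its tab at (113,172) and boss at (175,93) in the scene crop. Triangulating the lid.

```bash
cat >> m.py <<'E'
def tri(pt,ps):
    o1,v1=ray('top',[pt]);o2,v2=ray('scene',[ps]);a=v1[0]/np.linalg.norm(v1);b=v2[0]/np.linalg.norm(v2)
    s=np.linalg.lstsq(np.c_[a,-b],o2-o1,rcond=None)[0];p,q=o1+s[0]*a,o2+s[1]*b
    return ((p+q)/2).round(1),np.linalg.norm(p-q).round(1)
E
python3 - <<'E'
from m import *
T=lambda L:crop2px([L],200,140,3)[0]
S=lambda L:crop2px([L],300,185,4)[0]
for n,a,b in(('FL',(380,174),(65,105)),('FR',(623,178),(225,228)),('RR',(606,38),(410,178)),('RL',(378,40),(230,62)),('boss',(421,104),(175,94)),('tabtip',(506,213),(92,178)),('tabroot',(505,170),(145,158)),('dial',(722,202),(308,293))):
    print(n,*tri(T(a),S(b)))
t=cv2.imread('pics/top0.png');s=cv2.imread('pics/s9.png')
def blk(im,x0,y0,x1,y1,th=60):
    m=(im[y0:y1,x0:x1].max(2)<th).astype(np.uint8);n,l,st,ce=cv2.connectedComponentsWithStats(m)
    return [(st[i].tolist(),(ce[i]+[x0,y0]).round(2)) for i in range(1,n) if st[i][4]>15]
print(blk(t,325,150,410,215));print(blk(s,315,195,365,240))
E
```

```text
FL [552.2  37.6  83.3] 17.1
FR [ 551.7 -217.8   94.6] 19.5
RR [ 711.5 -205.7   86.7] 4.5
RL [702.4  40.3  86.9] 4.2
boss [628.6  -4.6  93.2] 13.2
tabtip [511.2 -94.7  88. ] 22.0
tabroot [556.7 -92.8  92.9] 20.8
dial [ 537.8 -326.7   99.7] 2.0
[]
[([21, 10, 15, 8, 75], array([343.  , 208.36])), ([5, 26, 21, 12, 124], array([329.81, 226.73]))]
```

```bash
python3 - <<'E'
from m import *
t0=cv2.imread('pics/top0.png');t=cv2.imread('pics/t9.png');s=cv2.imread('pics/s9.png');s1=cv2.imread('pics/s1.png')
def blk(im,x0,y0,x1,y1,th=60):
    m=(im[y0:y1,x0:x1].max(2)<th).astype(np.uint8);n,l,st,ce=cv2.connectedComponentsWithStats(m)
    return [((st[i]+[x0,y0,0,0,0]).tolist(),(ce[i]+[x0,y0]).round(2)) for i in range(1,n) if st[i][4]>15]
for im in(t0,t): print(blk(im,328,150,410,213,65))
print(blk(s1,315,185,365,245),blk(s,315,195,365,240))
B=[q for q in blk(t,328,150,410,213,65)]
for q in B:
  for p in blk(s,315,195,365,240): print(q[1],p[1],tri(q[1],p[1]))
a=cv2.resize(t[145:215,320:450],None,fx=6,fy=6,interpolation=cv2.INTER_CUBIC)
cv2.imwrite('pics/t9c.png',a)
E
```

```text
[]
[]
[([338, 197, 16, 7, 50], array([345.16, 200.04])), ([323, 205, 21, 7, 92], array([332.58, 208.03]))] [([336, 205, 15, 8, 75], array([343.  , 208.36])), ([320, 221, 21, 12, 124], array([329.81, 226.73]))]
```

View pics/t9c.png

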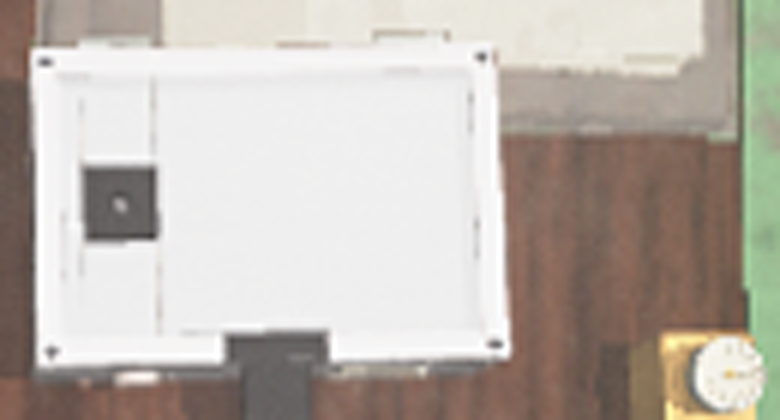

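The lid now lies shut: port hole at crop (121,204), lid corners (33,47), (497,45), (510,357), (37,370), tab centreline at column 278, dial face at (728,374).

```bash
python3 - <<'E'
from m import *
f=lambda L,z:plane('top',crop2px(L,320,145,6),z).round(1)
C=f([(33,47),(497,45),(510,357),(37,370)],88);print(C,C.mean(0))
S=f([(45,62),(482,57),(495,345),(51,352)],88);print(S,S.mean(0))
print('port',f([(121,204)],96),f([(83,168),(158,166),(158,240),(84,241)],96).mean(0))
print('tab',f([(278,335),(277,415)],90))
print('dial',f([(728,374)],100))
s=lambda L,z:plane('scene',crop2px([L],300,185,4),z).round(1)
print('sc dial',s((308,293),100),'boss',s((175,94),96),'tab',s((113,172),90))
tool([540,-98,120])
E
```

```text
[[ 705.9   41.3   88. ]
 [ 714.1 -209.    88. ]
 [ 545.  -214.8   88. ]
 [ 532.2   35.8   88. ]] [624.3   -86.675  88.   ]
[[ 697.9   34.7   88. ]
 [ 707.3 -200.8   88. ]
 [ 551.2 -206.8   88. ]
 [ 541.9   28.6   88. ]] [624.575 -86.075  88.   ]
port [[620.5  -6.6  96. ]] [620.65  -6.45  96.  ]
tab [[553.5 -91.   90. ]
 [511.2 -90.7  90. ]]
dial [[ 537.2 -328.   100. ]]
sc dial [[ 538.6 -327.2  100. ]] boss [[618.4  -9.5  96. ]] tab [[516.3 -95.5  90. ]]
shift [8.25 4.88 6.79]
```

```bash
python3 - <<'E'
from m import *
tool([513.6,-90.8,140])
E
```

```text
shift [6.24 2.4  5.63]
```

Request:
send_rows([
  [6,3,2.4,5.6,3.9,0,0],
  [6,6,2.4,5.6,7.8,0,0],
  [6,6.2,2.4,5.6,7.8,0,0],
  [6,6.2,2.4,5.6,7.8,0,0],
  [6,6.2,2.4,5.6,7.8,0,0],
])

```text
t: 26.65
tcp_pos: [513.7, -83.4, 140.6]
orientation: [1.51, 1.569, -0.019]
ft_force: [-0.3, 0.6, 0.8]
width: 59.4
```

```bash
python3 - <<'E'
from m import *
o=sensors.observe();print(o['tcp_pos'],R.from_euler('xyz',o["orientation"]).as_matrix().round(3).tolist())
tool([513.6,-90.8,66])
E
```

```text
[513.69744231 -83.38018546 140.64968463] [[0.002, 0.999, 0.042], [-0.0, 0.042, -0.999], [-1.0, 0.002, 0.0]]
shift [ 7.46 -0.05  0.74]
```

Request:
send_rows([
  [6,2,0,0.5,0,0,0],
  [6,2,0,0.5,0,0,0],
  [6,2,0,0.5,0,0,0],
])

```text
t: 26.95
tcp_pos: [513.6, -88.3, 120.5]
orientation: [1.49, 1.57, -0.04]
ft_force: [0.1, -0.8, 0.2]
width: 59.9
```

```bash
python3 - <<'E'
from m import *
o=sensors.observe();print(o['tcp_pos'])
tool([513.6,-90.8,66])
E
```

```text
[513.63780223 -88.29058353 120.52840025]
shift [ 5.45 -0.02  0.25]
```

Request:
send_rows([
  [6,3,0,0.2,0,0,0],
  [6,5,0,0.2,0,0,0],
  [6,5.4,0,0.2,0,0,0],
  [6,5.4,0,0.2,0,0,0],
])

```text
t: 27.35
tcp_pos: [513.5, -90.6, 65.8]
orientation: [-2.241, 1.571, 2.512]
ft_force: [0.6, 0.0, -0.1]
width: 60.1
```

Request:
send_rows([
  [2,0,0,0,0,0,0],
  [2,0,0,0,0,0,0],
  [2,0,0,0,0,0,0],
  [2,0,0,0,0,0,0],
  [2,0,0,0,0,0,0],
])

```text
t: 27.85
tcp_pos: [514.9, -90.3, 67.4]
orientation: [1.897, 1.568, 0.366]
ft_force: [-2.1, 4.1, 5.3]
width: 34.8
```

Request:
send_rows([
  [2,-3.9,0.5,0,0,0,0],
  [2,-7.6,1.7,0,0,0,0],
  [2,-11.0,3.7,0,0,0,0],
  [2,-13.9,6.3,0,0,0,0],
  [2,-16.3,9.4,0,0,0,0],
])

```text
t: 28.35
tcp_pos: [605.7, -86.5, 228.5]
orientation: [-1.861, 1.566, 2.892]
ft_force: [2.1, 0.4, -15.9]
width: 35.1
```

Request:
send_rows([
  [2,-1.7,3.5,0,0,0,0],
  [2,-2.6,7.3,0,0,0,0],
  [2,-2.8,11.2,0,0,0,0],
  [2,-2.6,13.2,0,0,0,0],
  [2,-2.6,13.2,0,0,0,0],
])

```text
t: 28.85
tcp_pos: [741.5, -80.9, 255.4]
orientation: [2.078, 1.569, 0.548]
ft_force: [0.1, 2.7, 3.5]
width: 34.9
```

Request:
send_rows([
  [6,0,0,0,0,0,0],
  [6,0,0,0,0,0,0],
  [6,0,0,0,0,0,0],
  [6,-5,0,0,0,0,0],
  [6,-9,0,0,0,0,0],
])

```text
t: 29.35
tcp_pos: [737.8, -82.2, 344.0]
orientation: [-1.667, 1.568, 3.085]
ft_force: [0.0, -0.3, 1.3]
width: 60.1
```

Request:
send_rows([
  [6,-1,-17,-17,0,0,0],
  [6,-1,-17,-17,0,0,0],
  [6,-1,-17,-17,0,0,0],
  [6,-1,-17,-17,0,0,0],
  [6,-1,-17,-17,0,0,0],
])

```text
t: 29.85
tcp_pos: [560.0, 82.2, 354.9]
orientation: [1.952, 1.57, 0.421]
ft_force: [0.8, 0.3, -0.0]
width: 59.7
```

```bash
python3 - <<'E'
from m import *
o=sensors.observe();print(o['tcp_pos'])
t=snap('top','t11.png');s=snap('scene','s11.png')
try: print(tray(t)[0])
except Exception as e: print(e)
a=cv2.resize(t[185:255,205:295],(450,350),interpolation=cv2.INTER_CUBIC)
b=cv2.resize(s[130:260,300:420],(323,350),interpolation=cv2.INTER_CUBIC)
cv2.imwrite('pics/c11.png',np.hstack([a,b]))
E
```

```text
[560.02522335  82.15243505 354.89481089]
[495.6 301.8 135.2 209.7   9.3]
```

View pics/c11.png

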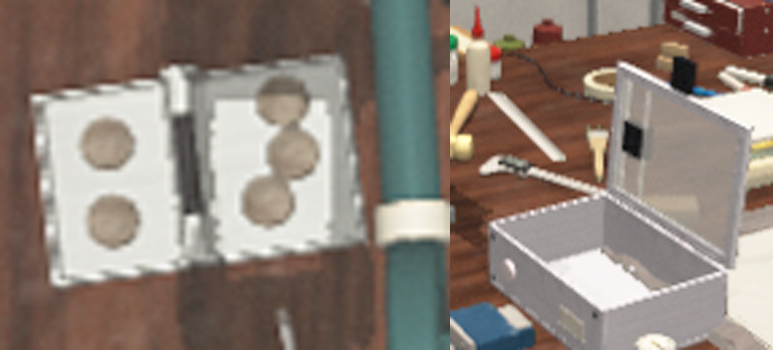

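The lid stands open, five discs are visible in the tray, and the box is empty. Computing the handle pose.

```bash
python3 - <<'E'
from m import *
f=lambda L,z:plane('top',crop2px(L,205,185,5),z)
C=f([(32,96),(342,60),(365,238),(55,285)],18)[:,:2];print(C.round(0),C.mean(0))
for a,b in((1,0),(2,3)):
    d=C[b]-C[a];print(np.degrees(np.arctan2(-d[0],d[1])),np.hypot(*d))
for a,b in((3,0),(2,1)):
    d=C[b]-C[a];print(np.degrees(np.arctan2(d[1],d[0])),np.hypot(*d))
b=f([(179,68),(193,252),(186,163)],66);print(b,np.degrees(np.arctan2(*(b[0]-b[1])[1::-1])),b[:2].mean(0))
t=cv2.imread('pics/t11.png').max(2)
roi=t[205:235,236:250]; ys,xs=np.nonzero(roi<95)
P=plane('top',np.c_[xs+236,ys+205],66)[:,:2]
vx,vy,x0,y0=cv2.fitLine(P.astype(np.float32),cv2.DIST_L2,0,.01,.01).ravel();print(len(P),np.degrees(np.arctan2(vy,vx)),x0,y0)
tool([493,301.5,150])
E
```

```text
[[539. 414.]
 [568. 210.]
 [450. 190.]
 [415. 392.]] [492.91537187 301.26692425]
8.081482988118905 206.02521287021722
9.921108830117237 204.4707066515072
10.050270360824847 125.82997014830424
9.361383300347118 119.22151551074839
[[554.02979674 308.85640982  66.        ]
 [437.01685816 294.53338843  66.        ]
 [493.27583955 301.54504331  66.        ]] 6.978600166530934 [495.52332745 301.69489913  66.        ]
76 9.083259 492.80936 299.93304
shift [ 20.61  -5.67 -22.01]
```

Request:
send_rows([
  [5,12,-3.5,-14,0,0,0],
  [5,12,-3.5,-14,0,0,0],
  [5,12,-3.5,-14,0,0,0],
  [5,12,-3.5,-14,0,0,0],
  [5,12,-3.5,-14,0,0,0],
])

```text
t: 30.45
tcp_pos: [518.6, 220.7, 229.5]
orientation: [-1.365, 1.563, -2.892]
ft_force: [-0.5, -0.6, 0.3]
width: 50.1
```

Request:
send_rows([
  [5,8.6,-2.2,-8,-6.7,0,0],
  [5,8.6,-2.2,-8,-6.7,0,0],
  [5,8.6,-2.2,-8,-6.7,0,0],
  [5,8.6,-2.2,-8,-6.7,0,0],
  [5,8.6,-2.2,-8,-6.7,0,0],
])

```text
t: 30.95
tcp_pos: [498.2, 298.0, 149.6]
orientation: [1.306, 1.569, -0.108]
ft_force: [0.5, -0.9, 1.0]
width: 50.1
```

```bash
python3 - <<'E'
from m import *
o=sensors.observe();print(o['tcp_pos'],R.from_euler('xyz',o["orientation"]).as_matrix().round(3).tolist())
tool([493,301,41])
E
```

```text
[498.2249484  297.95832425 149.57677677] [[0.002, 0.988, 0.156], [-0.0, 0.156, -0.988], [-1.0, 0.002, 0.0]]
shift [10.86 -0.49 -0.39]
```

Request:
send_rows([
  [5,5,-0.3,-0.2,0,0,0],
  [5,8,-0.3,-0.2,0,0,0],
  [5,8,-0.3,-0.2,0,0,0],
  [5,8,-0.3,-0.2,0,0,0],
])

```text
t: 31.35
tcp_pos: [495.3, 299.6, 70.2]
orientation: [1.737, 1.569, 0.322]
ft_force: [0.5, -1.0, 0.5]
width: 50.0
```

```bash
python3 - <<'E'
from m import *
o=sensors.observe();print(o['tcp_pos']);tool([493,301,41])
E
```

```text
[495.29971659 299.59460893  70.15211568]
shift [ 2.91 -0.21 -0.17]
```

Request:
send_rows([
  [5,2,-0.2,-0.1,0,0,0],
  [5,2.9,-0.2,-0.1,0,0,0],
  [5,2.9,-0.2,-0.1,0,0,0],
])

```text
t: 31.65
tcp_pos: [492.1, 300.7, 40.2]
orientation: [1.731, 1.57, 0.316]
ft_force: [0.1, -0.5, 0.0]
width: 49.7
```

Request:
send_rows([
  [0.2,0,0,0,0,0,0],
  [0.2,0,0,0,0,0,0],
  [0.2,0,0,0,0,0,0],
  [0.2,0,0,0,0,0,0],
  [0.2,0,0,0,0,0,0],
])

```text
t: 32.15
tcp_pos: [492.4, 301.5, 40.7]
orientation: [1.917, 1.568, 0.503]
ft_force: [-1.2, 0.5, 6.6]
width: 11.0
```

Request:
send_rows([
  [0.2,0,0,0,0,0,0],
  [0.2,0,0,0,0,0,0],
  [0.2,-0.3,0,0,0,0,0],
  [0.2,-0.6,0,0,0,0,0],
  [0.2,-1,0,0,0,0,0],
])

```text
t: 32.65
tcp_pos: [490.1, 300.1, 48.1]
orientation: [-1.207, 1.568, -2.621]
ft_force: [-1.6, -0.1, -4.9]
width: 10.7
```

```bash
python3 - <<'E'
from m import *
o=sensors.observe();print(o['tcp_pos'],o['ft_force'],o['torque'],o['width'])
E
```

```text
[490.05359324 300.07906466  48.1093945 ] [-1.626435   -0.09134159 -4.93414677] [0.05628472 0.08574224 0.01686362] 10.714393963259722
```

Request:
send_rows([
  [0.2,-0.5,0,0,0,0,0],
  [0.2,-1.2,0,0,0,0,0],
  [0.2,-2.2,0,0,0,0,0],
  [0.2,-3.4,0,0,0,0,0],
  [0.2,-4.8,0,0,0,0,0],
])

```text
t: 33.15
tcp_pos: [491.3, 300.8, 98.4]
orientation: [-1.63, 1.571, -3.044]
ft_force: [-0.3, 0.0, -5.0]
width: 10.8
```

Request:
send_rows([
  [0.2,-1.5,0,0,0,0,0],
  [0.2,-3,0,0,0,0,0],
  [0.2,-4.5,0,0,0,0,0],
  [0.2,-5.8,0,0,0,0,0],
  [0.2,-6.8,0,0,0,0,0],
])

```text
t: 33.65
tcp_pos: [491.8, 301.0, 167.1]
orientation: [1.916, 1.569, 0.502]
ft_force: [1.1, -0.1, -5.4]
width: 10.8
```

Request:
send_rows([
  [0.2,-0.8,0,0,0,0,0],
  [0.2,-1.4,0,0,0,0,0],
  [0.2,-1.9,0,0,0,0,0],
  [0.2,-2.2,0,0,0,0,0],
  [0.2,-2.4,0,0,0,0,0],
])

```text
t: 34.15
tcp_pos: [491.3, 300.7, 189.1]
orientation: [-1.221, 1.57, -2.635]
ft_force: [-0.6, -0.5, -4.0]
width: 11.2
```

Request:
send_rows([
  [0.2,0,0.1,0.5,0,0,0],
  [0.2,0,0.25,1.4,0,0,0],
  [0.2,0,0.5,2.7,0,0,0],
  [0.2,0,0.75,4.3,0,0,0],
  [0.2,0,1.1,6.2,0,0,0],
])

```text
t: 34.65
tcp_pos: [512.2, 239.8, 189.0]
orientation: [-0.849, 1.57, -2.263]
ft_force: [0.1, 0.5, -5.2]
width: 10.7
```

Request:
send_rows([
  [0.2,0,0.33,1.86,0,0,0],
  [0.2,0,0.66,3.72,0,0,0],
  [0.2,0,0.99,5.58,0,0,0],
  [0.2,0,1.32,7.44,0,0,0],
  [0.2,0,1.65,9.3,0,0,0],
])

```text
t: 35.15
tcp_pos: [543.1, 149.7, 189.2]
orientation: [-0.425, 1.57, -1.84]
ft_force: [-0.0, 0.5, -4.7]
width: 11.3
```

Request:
send_rows([
  [0.2,0,0.33,1.86,0,0,0],
  [0.2,0,0.66,3.72,0,0,0],
  [0.2,0,0.99,5.58,0,0,0],
  [0.2,0,1.32,7.44,0,0,0],
  [0.2,0,1.65,9.3,0,0,0],
])

```text
t: 35.65
tcp_pos: [573.7, 60.4, 189.1]
orientation: [-0.787, 1.57, -2.202]
ft_force: [0.2, -0.8, -4.6]
width: 10.8
```

Request:
send_rows([
  [0.2,0,0.33,1.86,0,0,0],
  [0.2,0,0.66,3.72,0,0,0],
  [0.2,0,0.99,5.58,0,0,0],
  [0.2,0,1.32,7.44,0,0,0],
  [0.2,0,1.65,9.3,0,0,0],
])

```text
t: 36.15
tcp_pos: [604.6, -28.6, 189.2]
orientation: [-1.129, 1.57, -2.544]
ft_force: [1.7, -0.1, -5.4]
width: 11.4
```

Request:
send_rows([
  [0.2,0,0.35,1.9,0,0,0],
  [0.2,0,0.6,3.5,0,0,0],
  [0.2,0,0.85,4.8,0,0,0],
  [0.2,0,1.0,5.7,0,0,0],
  [0.2,0,1.1,6.2,0,0,0],
])

```text
t: 36.65
tcp_pos: [625.3, -86.8, 189.2]
orientation: [-2.472, 1.571, 2.397]
ft_force: [-0.1, 1.0, -4.9]
width: 11.0
```

Request:
send_rows([
  [0.2,0,0,0,1,0,0],
  [0.2,0,0,0,2.7,0,0],
  [0.2,0,0,0,4.5,0,0],
  [0.2,0,0,0,6,0,0],
  [0.2,0,0,0,6.7,0,0],
])

```text
t: 37.15
tcp_pos: [624.9, -85.4, 189.3]
orientation: [-2.895, 1.571, 1.857]
ft_force: [-0.4, 0.6, -5.3]
width: 10.8
```

```bash
python3 - <<'E'
from m import *
o=sensors.observe();print(o['tcp_pos'],o['ft_force'],o['width'],R.from_euler('xyz',o["orientation"]).as_matrix().round(3).tolist())
tool([624.5,-86.3,48])
t=snap('top','t12.png');s=snap('scene','s12.png')
a=cv2.resize(t[130:215,320:425],(420,340),interpolation=cv2.INTER_CUBIC)
b=cv2.resize(s[150:250,300:410],(374,340),interpolation=cv2.INTER_CUBIC)
cv2.imwrite('pics/c12.png',np.hstack([a,b]))
E
```

```text
[624.94454513 -85.36315804 189.32937832] [-0.36208836  0.56837535 -5.33910468] 10.778105071701203 [[-0.0, 0.999, 0.039], [0.0, 0.039, -0.999], [-1.0, -0.0, -0.0]]
shift [14.13 -0.05  0.09]
```

View pics/c12.png

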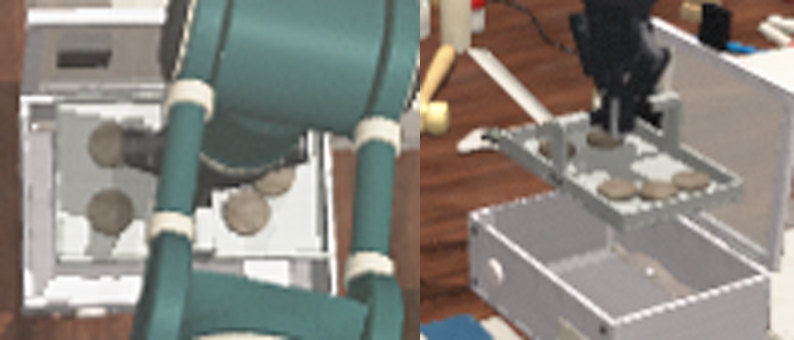

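Tray level above the box with all five discs in it (left (108,145), (110,212); the right ones partly hidden but all three visible in the scene half). Lowering.

Request:
send_rows([
  [0.2,0.5,0,0.1,0,0,0],
  [0.2,1.3,0,0.1,0,0,0],
  [0.2,2.4,0,0.1,0,0,0],
  [0.2,3.8,0,0.1,0,0,0],
  [0.2,5.2,0,0.1,0,0,0],
])

```text
t: 37.75
tcp_pos: [624.6, -87.0, 135.4]
orientation: [-1.798, 1.57, 2.954]
ft_force: [0.3, 1.3, -5.2]
width: 10.8
```

Request:
send_rows([
  [0.2,1.4,0,0,0,0,0],
  [0.2,2.8,0,0,0,0,0],
  [0.2,4.2,0,0,0,0,0],
  [0.2,5.6,0,0,0,0,0],
  [0.2,6.8,0,0,0,0,0],
])

```text
t: 38.25
tcp_pos: [624.8, -87.0, 67.8]
orientation: [-1.778, 1.57, 2.974]
ft_force: [-0.3, 1.0, -4.4]
width: 10.6
```

Request:
send_rows([
  [0.2,0.8,0,0,0,0,0],
  [0.2,1.3,0,0,0,0,0],
  [0.2,1.6,0,0,0,0,0],
  [0.2,1.8,0,0,0,0,0],
  [0.2,1.8,0,0,0,0,0],
])

```text
t: 38.75
tcp_pos: [625.4, -87.1, 51.6]
orientation: [1.385, 1.57, -0.146]
ft_force: [0.4, -0.6, -4.8]
width: 11.0
```

Request:
send_rows([
  [0.2,0.2,0,0,0,0,0],
  [0.2,0.4,0,0,0,0,0],
  [0.2,0.5,0,0,0,0,0],
  [0.2,0.5,0,0,0,0,0],
])

```text
t: 39.15
tcp_pos: [624.9, -87.0, 46.1]
orientation: [-1.799, 1.57, 2.953]
ft_force: [0.0, 0.3, -5.1]
width: 10.9
```

Request:
send_rows([
  [0.2,0.05,0,0,0,0,0],
  [0.2,0.1,0,0,0,0,0],
  [0.2,0.15,0,0,0,0,0],
  [0.2,0.15,0,0,0,0,0],
])

```text
t: 39.55
tcp_pos: [625.1, -87.0, 45.7]
orientation: [0.527, 1.571, -1.004]
ft_force: [-3.3, 1.8, 3.9]
width: 10.7
```

Tray is on the floor (force turned upward). Release, rise, and go to the open lid's tab.

Request:
send_rows([
  [4,0,0,0,0,0,0],
  [4,0,0,0,0,0,0],
  [4,0,0,0,0,0,0],
  [4,0,0,0,0,0,0],
])

```text
t: 39.95
tcp_pos: [625.6, -87.1, 45.0]
orientation: [1.399, 1.57, -0.132]
ft_force: [0.2, 0.4, -0.4]
width: 40.0
```

Request:
send_rows([
  [4,-1,0,0,0,0,0],
  [4,-4,0,0,0,0,0],
  [4,-8,0,0,0,0,0],
  [4,-12,0,0,0,0,0],
  [4,-16,0,0,0,0,0],
])

```text
t: 40.45
tcp_pos: [625.0, -87.0, 207.1]
orientation: [1.375, 1.57, -0.156]
ft_force: [1.0, -0.7, 0.8]
width: 40.2
```

Request:
send_rows([
  [6,-4.5,0,0,0,0,0],
  [6,-9,0,0,0,0,0],
  [6,-14,0,0,0,0,0],
  [6,-14,0,0,0,0,0],
  [6,-14,0,0,0,0,0],
])

```text
t: 40.95
tcp_pos: [626.1, -87.2, 348.4]
orientation: [1.35, 1.565, -0.18]
ft_force: [0.1, -0.0, 0.3]
width: 59.8
```

Request:
send_rows([
  [6,0,4,-0.1,0,0,0],
  [6,0,8,-0.1,0,0,0],
  [6,0,11.6,-0.1,0,0,0],
  [6,0,11.6,-0.1,0,0,0],
  [6,0,11.6,-0.1,0,0,0],
])

```text
t: 41.45
tcp_pos: [740.4, -81.2, 341.1]
orientation: [-1.738, 1.565, 3.014]
ft_force: [-0.9, -0.6, 0.8]
width: 60.2
```

```bash
python3 - <<'E'
from m import *
o=sensors.observe();print(o['tcp_pos'],o['ft_force'],o['width'])
tool([741,-82,255])
t=snap('top','t13.png');s=snap('scene','s13.png')
m=(s[130:185,360:420].max(2)<60).astype(np.uint8);n,l,st,ce=cv2.connectedComponentsWithStats(m)
for i in range(1,n):
    if st[i][4]>15: print(st[i],ce[i]+[360,130])
print(proj('scene',[[741,-82,274],[735,-82,274],[747,-82,274]]))
E
```

```text
[740.35200531 -81.15054232 341.06404619] [-0.93200895 -0.63215798  0.81965986] 60.15467534292279
shift [8.61 0.11 0.1 ]
[37  0  4  4 16] [398.5 131.5]
[ 22  21   9  14 102] [386.17647059 157.41176471]
[ 4 45  7 10 54] [367.12962963 180.33333333]
[[390.12589081 156.01796953]
 [388.50427565 156.32950545]
 [391.74145611 155.7076962 ]]
```

```bash
python3 - <<'E'
from m import *
for th in(1.55,1.6,1.65,1.7,1.75):
    print(th,[proj('scene',[709.4-r*np.cos(th+.0255)*.999,-82.9-r*.04*np.cos(th+.0255),80+r*np.sin(th+.0255)])[0].round(1).tolist() for r in(186,190,196)], 709.4-196*np.cos(th+.0255),80+196*np.sin(th+.0255)-19)
E
```

```text
1.55 [[381.8, 160.2], [381.9, 159.0], [382.0, 157.1]] 710.3219165486946 256.99783179891875
1.6 [[384.3, 159.8], [384.4, 158.5], [384.6, 156.6]] 720.1165732052353 256.70680892277824
1.65 [[386.7, 159.5], [386.9, 158.2], [387.1, 156.3]] 729.8844440098463 255.92662094646664
1.7 [[389.1, 159.3], [389.4, 158.1], [389.7, 156.2]] 739.6011143725249 254.65921793361053
1.75 [[391.5, 159.3], [391.8, 158.0], [392.2, 156.2]] 749.2422976777085 252.90776773169154
```

Request:
send_rows([
  [6,4,-0.7,0.1,0,0,0],
  [6,7,-0.7,0.1,0,0,0],
  [6,8.5,-0.7,0.1,0,0,0],
  [6,8.5,-0.7,0.1,0,0,0],
])

```text
t: 41.95
tcp_pos: [731.5, -82.5, 256.9]
orientation: [-1.756, 1.565, 2.996]
ft_force: [-0.8, 0.4, -0.2]
width: 60.2
```

Request:
send_rows([
  [2,0,0,0,0,0,0],
  [2,0,0,0,0,0,0],
  [2,0,0,0,0,0,0],
  [2,0,0,0,0,0,0],
  [2,0,0,0,0,0,0],
])

```text
t: 42.45
tcp_pos: [735.0, -81.2, 263.0]
orientation: [1.957, 1.567, 0.427]
ft_force: [-1.1, 4.5, 3.3]
width: 34.6
```

Request:
send_rows([
  [2,-0.1,-3.2,0,0,0,0],
  [2,0.5,-7.1,0,0,0,0],
  [2,1.8,-10.8,0,0,0,0],
  [2,3.8,-14.1,0,0,0,0],
  [2,6.5,-17.0,0,0,0,0],
])

```text
t: 42.95
tcp_pos: [566.3, -88.2, 202.2]
orientation: [1.637, 1.56, 0.107]
ft_force: [-3.0, 7.6, 9.5]
width: 34.9
```

Request:
send_rows([
  [2,3.2,-2.3,0,0,0,0],
  [2,6.7,-3.9,0,0,0,0],
  [2,9.6,-4.6,0,0,0,0],
  [2,11.9,-4.9,0,0,0,0],
  [2,12.5,-4.9,0,0,0,0],
])

```text
t: 43.45
tcp_pos: [511.7, -90.4, 68.2]
orientation: [-1.895, 1.564, 2.857]
ft_force: [-10.5, 3.8, 5.0]
width: 35.0
```

```bash
python3 - <<'E'
from m import *
o=sensors.observe();print(o['tcp_pos'],o['ft_force'],o['width'])
E
```

```text
[511.67976787 -90.39370833  68.23553724] [-10.49261101   3.82127184   5.03194991] 34.97465598177446
```

Request:
send_rows([
  [2,0.1,0.1,0,0,0,0],
  [2,0.3,0.2,0,0,0,0],
  [2,0.3,0.2,0,0,0,0],
])

```text
t: 43.75
tcp_pos: [511.7, -90.4, 65.6]
orientation: [-1.788, 1.559, 2.964]
ft_force: [-14.4, 2.4, 1.4]
width: 34.9
```

Request:
send_rows([
  [2,0.2,0.2,0,0,0,0],
  [2,0.4,0.2,0,0,0,0],
  [2,0.5,0.2,0,0,0,0],
  [2,0.5,0.2,0,0,0,0],
])

```text
t: 44.15
tcp_pos: [511.8, -90.3, 64.7]
orientation: [-1.74, 1.554, 3.014]
ft_force: [-32.3, 4.4, 35.1]
width: 34.5
```

Firm upward reaction: the lid is on its rim. Releasing and checking.

Request:
send_rows([
  [2,-0.4,-0.3,0,0,0,0],
  [6,-0.4,-0.3,0,0,0,0],
  [6,-0.4,-0.3,0,0,0,0],
  [6,-0.4,-0.3,0,0,0,0],
])

```text
t: 44.55
tcp_pos: [518.0, -92.0, 67.1]
orientation: [1.213, 1.567, -0.317]
ft_force: [-0.4, 0.3, 0.1]
width: 59.7
```

Request:
send_rows([
  [6,-3,0,0,0,0,0],
  [6,-7,0,0,0,0,0],
  [6,-12,0,0,0,0,0],
  [6,-12,-2,5,0,0,0],
  [6,-12,-4,9,0,0,0],
])

```text
t: 45.05
tcp_pos: [482.8, -184.4, 189.5]
orientation: [1.062, 1.563, -0.465]
ft_force: [0.8, -1.2, -1.3]
width: 60.2
```

```bash
python3 - <<'E'
from m import *
o=sensors.observe();print(o['tcp_pos'],o['ft_force'],o['width'])
t=snap('top','t14.png');s=snap('scene','s14.png');t9=cv2.imread('pics/t9.png');s9=cv2.imread('pics/s9.png')
def blk(im,x0,y0,x1,y1,th):
    m=(im[y0:y1,x0:x1].max(2)<th).astype(np.uint8);n,l,st,ce=cv2.connectedComponentsWithStats(m)
    return [((st[i]+[x0,y0,0,0,0]).tolist(),(ce[i]+[x0,y0]).round(2)) for i in range(1,n) if st[i][4]>15]
for im in(t9,t): print('top boss',blk(im,328,165,352,192,120))
for im in(s9,s): print('scene',blk(im,330,200,356,218,60))
tool([537.5,-328,160])
# dial centre in both
for cam,im,box in(('top',t,(428,195,452,222)),('scene',s,(362,245,390,275))):
    x0,y0,x1,y1=box;h=cv2.cvtColor(im[y0:y1,x0:x1],cv2.COLOR_BGR2HSV)
    m=((h[:,:,1]<40)&(h[:,:,2]>150)).astype(np.uint8);n,l,st,ce=cv2.connectedComponentsWithStats(m)
    for i in range(1,n):
        if st[i][4]>30: print(cam,st[i],ce[i]+[x0,y0],plane(cam,[ce[i]+[x0,y0]],99))
E
```

```text
[ 482.82091774 -184.39131996  189.54709627] [ 0.75562238 -1.15218396 -1.27532511] 60.151735009799935
top boss [([334, 173, 12, 12, 136], array([339.62, 178.39]))]
top boss [([334, 173, 12, 12, 137], array([339.62, 178.42]))]
scene [([336, 205, 15, 8, 75], array([343.  , 208.36]))]
scene [([334, 200, 17, 15, 139], array([341.13, 206.19]))]
shift [ 2.77  5.33 14.22]
scene [  0   0  28  22 478] [374.48535565 253.26569038] [[ 547.63680856 -302.89817903   99.        ]]
```

The boss centroid in the top view matches the shut lid to within 0.05 px. Now the dial.

Request:
send_rows([
  [6,0,5.3,14.2,0,0,0],
  [6,0,5.3,14.2,0,0,0],
  [6,2,5.3,14.2,0,0,0],
  [6,4,5.3,14.2,0,0,0],
  [6,4,5.3,14.2,0,0,0],
])

```text
t: 45.65
tcp_pos: [537.2, -322.6, 141.7]
orientation: [-2.211, 1.564, 2.54]
ft_force: [-0.5, -0.1, -0.6]
width: 60.0
```

Request:
send_rows([
  [6,0.5,0,0,0,0,0],
  [6,0.5,0,0,0,0,0],
  [6,0.5,0,0,0,0,0],
])

```text
t: 45.95
tcp_pos: [539.0, -321.9, 141.9]
orientation: [1.027, 1.569, -0.503]
ft_force: [0.3, -0.8, -0.1]
width: 60.1
```

```bash
python3 - <<'E'
from m import *
o=sensors.observe();print(o['tcp_pos'],o['ft_force'],o['width'],R.from_euler('xyz',o["orientation"]).as_matrix().round(3).tolist())
tool([537.7,-327.7,72])
E
```

```text
[ 539.00082313 -321.89538407  141.93634992] [ 0.34173077 -0.76790971 -0.1386625 ] 60.14626831432455 [[0.001, 0.999, 0.041], [-0.001, 0.041, -0.999], [-1.0, 0.001, 0.001]]
shift [ 6.99 -0.16  0.57]
```

Request:
send_rows([
  [6,3,-0.1,0.5,0,0,0],
  [6,5,-0.1,0.5,0,0,0],
  [6,5,-0.1,0.5,0,0,0],
  [6,5,-0.1,0.5,0,0,0],
])

```text
t: 46.35
tcp_pos: [538.0, -327.3, 91.7]
orientation: [1.013, 1.57, -0.517]
ft_force: [0.5, -0.4, -0.3]
width: 59.9
```

```bash
python3 - <<'E'
from m import *
o=sensors.observe();print(o['tcp_pos'],o['ft_force']);tool([537.7,-327.7,72])
E
```

```text
[ 537.9587793  -327.34737124   91.71668081] [ 0.50609857 -0.35901671 -0.337511  ]
shift [ 1.97 -0.03  0.03]
```

Request:
send_rows([
  [6,1,0,0,0,0,0],
  [6,1.9,0,0,0,0,0],
  [6,1.9,0,0,0,0,0],
  [2.5,1.9,0,0,0,0,0],
  [2.5,1.9,0,0,0,0,0],
])

```text
t: 46.85
tcp_pos: [538.0, -327.9, 72.3]
orientation: [0.975, 1.57, -0.556]
ft_force: [1.2, -0.7, -0.4]
width: 38.4
```

Request:
send_rows([
  [2.5,0,0,0,0,0,0],
  [2.5,0,0,0,0,0,0],
  [2.5,0,0,0,0,0,0],
  [2.5,0,0,0,0,0,0],
])

```text
t: 47.25
tcp_pos: [538.0, -328.0, 72.1]
orientation: [0.946, 1.57, -0.584]
ft_force: [0.4, 0.1, 0.9]
width: 37.8
```

```bash
python3 - <<'E'
from m import *
for i in range(3): o=sensors.observe();print(o['tcp_pos'],o['ft_force'],o['width'],R.from_euler('xyz',o["orientation"]).as_matrix().round(3).tolist())
E
```

```text
[ 537.98134747 -327.95320976   72.14446306] [0.41164856 0.05445605 0.85992436] 37.81674913873965 [[0.001, 0.999, 0.04], [-0.0, 0.04, -0.999], [-1.0, 0.001, 0.0]]
[ 537.98134747 -327.95320976   72.14446306] [0.41164856 0.05445605 0.85992436] 37.81674913873965 [[0.001, 0.999, 0.04], [-0.0, 0.04, -0.999], [-1.0, 0.001, 0.0]]
[ 537.98134747 -327.95320976   72.14446306] [0.41164856 0.05445605 0.85992436] 37.81674913873965 [[0.001, 0.999, 0.04], [-0.0, 0.04, -0.999], [-1.0, 0.001, 0.0]]
```

Request:
send_rows([
  [2.5,-1.5,0,0,0,0,0],
  [2.5,-4,0,0,0,0,0],
  [2.5,-7,0,0,0,0,0],
  [2.5,-10,0,0,0,0,0],
  [2.5,-13,0,0,0,0,0],
])

```text
t: 47.75
tcp_pos: [537.4, -327.5, 203.7]
orientation: [-2.378, 1.571, 2.375]
ft_force: [0.1, -0.1, -1.0]
width: 37.9
```

Request:
send_rows([
  [2.5,0,0.6,-2,0,0,0],
  [2.5,0,1.6,-5.5,0,0,0],
  [2.5,0,2.8,-9.5,0,0,0],
  [2.5,0,4,-13.5,0,0,0],
  [2.5,0,5.2,-17.5,0,0,0],
])

```text
t: 48.25
tcp_pos: [582.6, -149.4, 202.8]
orientation: [1.334, 1.57, -0.197]
ft_force: [1.1, 0.5, 0.0]
width: 38.0
```

Request:
send_rows([
  [2.5,0,1.2,-4,0,0,0],
  [2.5,0,2.4,-8,0,0,0],
  [2.5,0,3.4,-11.2,0,0,0],
  [2.5,0,4.1,-13.3,0,0,0],
  [2.5,0,4.3,-14.3,0,0,0],
])

```text
t: 48.75
tcp_pos: [620.2, -4.0, 202.6]
orientation: [2.121, 1.57, 0.593]
ft_force: [0.1, -0.0, -0.9]
width: 38.1
```

Request:
send_rows([
  [2.5,0,0,0,0,0,0],
  [2.5,1,0,0,0,0,0],
  [2.5,1,0,0,0,0,0],
])

```text
t: 49.05
tcp_pos: [618.4, -7.4, 189.9]
orientation: [-1.5, 1.568, -3.032]
ft_force: [-0.1, 0.1, -0.9]
width: 38.4
```

```bash
python3 - <<'E'
from m import *
o=sensors.observe();print(o['tcp_pos'],o['ft_force'],o['width'],R.from_euler('xyz',o["orientation"]).as_matrix().round(3).tolist())
tool([620.7,-6.5,170])
s=snap('scene','s15.png');t=snap('top','t15.png')
p=o['tcp_pos'];print('stem tip,foot,port px',proj('scene',[[p[0],p[1],p[2]-66],[p[0],p[1],p[2]-6],[620.7,-6.5,96]]).round(1).tolist())
x,y=proj('scene',[620.7,-6.5,130])[0].astype(int);print(x,y)
cv2.imwrite('pics/c15.png',cv2.resize(s[y-40:y+35,x-40:x+40],None,fx=8,fy=8,interpolation=cv2.INTER_CUBIC))
E
```

```text
[618.41086893  -7.43453873 189.9310153 ] [-0.08772786  0.14484435 -0.91313401] 38.3693319072133 [[-0.003, 0.999, 0.039], [-0.0, 0.039, -0.999], [-1.0, -0.003, 0.0]]
shift [ 1.99  0.24 -0.08]
stem tip,foot,port px [[343.1, 200.0], [343.2, 182.6], [343.5, 207.6]]
343 197
```

Request:
send_rows([
  [2.5,1,0.1,0,0,0,0],
  [2.5,1.5,0.1,0,0,0,0],
  [2.5,1.5,0.1,0,0,0,0],
  [2.5,1.5,0.1,0,0,0,0],
])

```text
t: 49.55
tcp_pos: [620.6, -6.2, 176.3]
orientation: [-1.678, 1.57, 3.075]
ft_force: [-0.0, 0.8, -0.4]
width: 38.4
```

```bash
python3 - <<'E'
from m import *
o=sensors.observe();print(o['tcp_pos'],o['ft_force'],R.from_euler('xyz',o["orientation"]).as_matrix()[:,0].round(4))
tool([620.7,-6.5,159])
s=snap('scene','s16.png')
p=o['tcp_pos'];print(proj('scene',[[p[0],p[1],p[2]-66],[p[0],p[1],p[2]-6],[p[0],p[1],p[2]-30],[620.7,-6.5,96]]).round(1).tolist())
for v in range(182,216): print(v,' '.join('%3d'%s[v,u].mean() for u in range(334,354)),' s',' '.join('%3d'%(int(s[v,u].max())-int(s[v,u].min())) for u in range(338,350)))
cv2.imwrite('pics/c16.png',cv2.resize(s[165:225,310:380],None,fx=9,fy=9,interpolation=cv2.INTER_CUBIC))
E
```

```text
[620.58880766  -6.23572347 176.28467343] [-0.00611693  0.77019762 -0.42638633] [-9.e-04  1.e-04 -1.e+00]
shift [1.73 0.01 0.03]
[[343.5, 203.6], [343.6, 186.3], [343.5, 193.3], [343.5, 207.6]]
182 221 195 167 115  63  90 103 116 113 108  96 117  52  32  34  34  50 123 188 198  s  26  30  34  33  29  32   3   3   2   3   5   2
183 234 222 198 169 119  79  82  87  93  97  97 123  54  34  29  35  42  95 171 196  s  25  62  70  95  85  76   1   1   4   4   3   2
184 233 233 223 198 171 126  85  91  91  96  99 121  51  33  32  46  62  92 154 186  s  18  36  75  96 103  86   4   3   2   3   3   2
185 198 232 232 223 198 170 128  92  93  96  96 124  72  62  85  87  88  87 118 151  s  25  19  38  95 102  89  10   3   1   1   0   5
186 112 197 232 233 224 203 173 129  92  93  96 120 102  94 107 105  93  82  83 119  s  19  24  19  43  98  84  43  18  13  25  24  30
187  95 113 198 234 234 226 202 173 142 104  96  98  98  94  88  85  79  77  73 110  s  16  19  22  21  40  42  59  53  43  51  62  68
188  92  91 112 199 235 234 216 190 187 106  94  86  81  82  79  74  75  71  68 106  s  17  17  1
[... 2982 characters left out ...]
2   4   2   1   0   2   4
211 246 245 241 235 195 132  53  20  20  21  24  45 100 118 185 192 201 212 238 244  s  12  10   5   4   3   2   1   3   5   7  12  13
212 248 248 247 244 238 217 181 100 101 118 182 186 203 210 237 237 240 241 244 246  s   8  12   8   3   6   6  12  12  14  15   8   9
213 248 248 248 248 245 233 235 209 201 213 237 237 239 241 242 244 246 246 248 248  s   6   9   8  14  14  13   9   8   8   7   7   7
214 249 245 245 247 246 237 240 242 238 241 242 244 246 246 247 248 248 248 248 248  s   6   9   8   8   8   7   7   7   5   6   5   4
215 247 243 243 244 244 244 245 246 244 246 246 247 248 247 247 248 248 248 248 247  s   6   7   6   7   7   6   5   5   5   5   5   4
```

The stem shows as a vertical line at column 343.1 with its tip at row 204; the boss centre column is about 343, so they align within roughly 1 mm. Inserting slowly.

Request:
send_rows([
  [2.5,0.6,0,0,0,0,0],
  [2.5,1.2,0,0,0,0,0],
  [2.5,1.8,0,0,0,0,0],
  [2.5,2.2,0,0,0,0,0],
  [2.5,2.2,0,0,0,0,0],
])

```text
t: 50.1
tcp_pos: [620.2, -6.1, 153.6]
orientation: [-1.678, 1.569, 3.075]
ft_force: [-0.2, -0.7, -1.3]
width: 38.5
```

Request:
send_rows([
  [2.5,0.7,0,0,0,0,0],
  [2.5,1.4,0,0,0,0,0],
  [2.5,2.1,0,0,0,0,0],
  [2.5,2.6,0,0,0,0,0],
  [2.5,2.6,0,0,0,0,0],
])

```text
t: 50.6
tcp_pos: [620.2, -6.1, 127.5]
orientation: [-1.707, 1.569, 3.045]
ft_force: [0.9, -0.5, -0.8]
width: 38.3
```

```bash
python3 - <<'E'
from m import *
o=sensors.observe();print(o['tcp_pos'],o['ft_force'],o['torque'],R.from_euler('xyz',o["orientation"]).as_matrix()[:,0].round(4))
E
```

```text
[620.22790933  -6.07755083 127.47312793] [ 0.93016723 -0.52626353 -0.8396219 ] [-0.00258887 -0.12026344  0.02347772] [-1.6e-03  2.0e-04 -1.0e+00]
```

Request:
send_rows([
  [2.5,0.7,0,0,0,0,0],
  [2.5,1.4,0,0,0,0,0],
  [2.5,2.0,0,0,0,0,0],
  [2.5,2.3,0,0,0,0,0],
  [2.5,2.3,0,0,0,0,0],
])

```text
t: 51.1
tcp_pos: [620.5, -6.1, 105.0]
orientation: [-1.699, 1.57, 3.053]
ft_force: [0.1, -0.1, -1.1]
width: 38.1
```

Request:
send_rows([
  [2.5,0.1,0,0,0,0,0],
  [2.5,0.2,0,0,0,0,0],
  [2.5,0.3,0,0,0,0,0],
  [2.5,0.3,0,0,0,0,0],
])

```text
t: 51.5
tcp_pos: [620.9, -6.1, 102.9]
orientation: [1.457, 1.571, -0.074]
ft_force: [0.0, 0.1, -1.1]
width: 38.0
```

Request:
send_rows([
  [2.5,0.1,0,0,0,0,0],
  [2.5,0.2,0,0,0,0,0],
  [2.5,0.2,0,0,0,0,0],
])

```text
t: 51.8
tcp_pos: [621.1, -6.2, 102.1]
orientation: [1.348, 1.57, -0.182]
ft_force: [-3.1, -1.3, 5.3]
width: 38.4
```

Seated. Release, retreat, check.

Request:
send_rows([
  [5,0,0,0,0,0,0],
  [6,0,0,0,0,0,0],
  [6,0,0,0,0,0,0],
  [6,0,0,0,0,0,0],
])

```text
t: 52.2
tcp_pos: [620.8, -6.1, 100.5]
orientation: [-1.693, 1.571, 3.06]
ft_force: [0.7, 0.3, -0.6]
width: 60.5
```

Request:
send_rows([
  [6,-2,0,0,0,0,0],
  [6,-6,0,0,0,0,0],
  [6,-10,0,0,0,0,0],
  [6,-14,0,0,0,0,0],
  [6,-18,0,0,0,0,0],
])

```text
t: 52.7
tcp_pos: [620.6, -6.1, 282.1]
orientation: [-1.636, 1.571, 3.116]
ft_force: [0.7, -0.6, 0.0]
width: 59.5
```

Request:
send_rows([
  [6,0,-8,-20,0,0,0],
  [6,0,-8,-20,0,0,0],
  [6,0,-8,-20,0,0,0],
  [6,0,-8,-20,0,0,0],
  [6,0,-8,-20,0,0,0],
])

```text
t: 53.2
tcp_pos: [530.8, 194.1, 280.8]
orientation: [-2.77, 1.569, 1.986]
ft_force: [0.4, 0.2, 0.5]
width: 60.0
```

```bash
python3 - <<'E'
from m import *
o=sensors.observe();print(o['t'],o['tcp_pos'],o['ft_force'])
t=snap('top','t17.png');s=snap('scene','s17.png')
a=cv2.resize(t[145:215,320:450],(520,280),interpolation=cv2.INTER_CUBIC)
b=cv2.resize(s[170:270,290:420],(520,400)[:2],interpolation=cv2.INTER_CUBIC)[:, :]
c=cv2.resize(t[185:270,195:320],(412,280),interpolation=cv2.INTER_CUBIC)
top=np.hstack([a[:, :380],c]);pad=np.zeros((310,792,3),np.uint8);b=cv2.resize(s[170:270,290:420],(403,310),interpolation=cv2.INTER_CUBIC);pad[:,:403]=b
cv2.imwrite('pics/c17.png',np.vstack([top,pad]))
print('expected head px',proj('top',[620.7,-6.5,130]),proj('scene',[620.7,-6.5,130]),'lid corners now vs')
E
```

```text
53.2 [530.75576759 194.10743674 280.81881569] [0.44078525 0.165496   0.51931018]
expected head px [[340.50030168 176.61244874]] [[343.5978161  197.99158076]] lid corners now vs
```

View pics/c17.png

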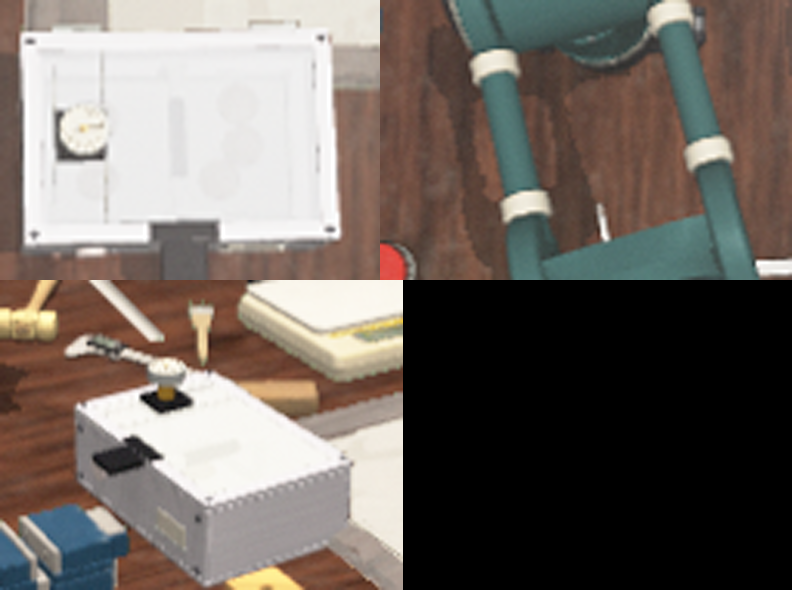

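The dial stands upright on the boss (head at (84,130), within about 1 px of expected). The lid is shut, and the tray shows through it with three discs on the right and one on the left; the dial hides the fifth. Handing in.

```bash
python3 -c "
from cell import robot
print(robot.close_job())"
```

```text
the job is handed in; nothing more can be done
None
```

I handed the job in at about 53 s of the 210 s, with the robot clear of everything. The hand-in call reports no verdict. All five discs are in the tray, and the tray is on the box floor. The lid is shut over it, and the hygrometer stands in the port.

**Last checks**
- **Lid:** after closing, its boss sat within 0.05 px of where it was when shut before, and it pressed back at 35 N as it reached the rim.
- **Dial:** it seated at the expected height (TCP at 102 mm), with 5 N of contact. Its head was upright, within about 1 px of the expected spot.
- **Discs:** four show through the closed lid; the fifth is hidden under the dial head. All five were in the tray while it hung level above the box.

**What went wrong or disagreed**
- **Overlap:** the tray moved about 10 mm early on, either knocked or nudged by me. That left two discs overlapping, so I re-gripped one and separated them.
- **Box contact:** the gripper brushed the box at about 11 N while picking up the third disc. The lid started slightly ajar and was already shut before I first gripped it, so that contact may have closed it.
- **Closing the lid:** as well as the 35 N upward, there was about 32 N sideways on the tool for a moment.
- **Bench tools:** I did not measure the other tools again. Those in the last pictures look unmoved.

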